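# Put the lens pots away in the vacuum case

## Robot

A 7-joint arm with a two-finger parallel gripper is mounted at the origin on the work surface. World frame = base frame: x ahead of the robot, y to its left, z up, the work surface at z = 0. Lengths are in m, angles in rad, forces in N, time in s.
With the tool pointing down it reaches from about 0.4 to 0.875 m from the base axis. Payload 19.3 kg.
Tool frame: the origin (TCP) lies on the centre line of the jaws, within the pads' length; the fingertips stand 25 mm ahead of it and the grasp point (between the pads) lies 6 mm ahead of it (tips_ahead is the distance from the TCP to the fingertips, in m); z points along the fingers, y is the direction in which the jaws open and shut (so a half turn about z gives the same grasp; the last joint's range is limited). The gripper opens to 85 mm and grips with 20 to 120 N. Pads are 22 mm wide; open, the fingers measure 114 mm over their backs; the gripper's body (76 mm by 85 mm) begins 54 mm behind the grasp point. The pads swing forward as they close: fully open they stand 13 mm farther back than shut.
Start: joints at [-1.395, 0.521, -0.036, 1.599, 0.021, 1.021, -0.113], TCP at [0.152, 0.606, 0.224] pointing down, gripper open.
Joint ranges: [-2.91, 2.91], [-0.3, 2.13], [-1.5, 1.42], [0.17, 2.43], [-1.26, 4.41], [0.16, 1.93], [-2.52, 2.52]. Speed limits (rad/s): [1.89, 1.89, 2.39, 2.39, 3.01, 3.01, 3.01].

## Interface

Orientations are given as [roll, pitch, yaw] about the fixed x, y, z axes, in that order (R = Rz(yaw) Ry(pitch) Rx(roll)).
In Python, from workcell import observe, grab_frame, job_done, outline_of, tips_ahead gives the robot as it stands. The module is installed in compiled form; this text tells all that it offers.
- The arm moves only by the tool move_arm, never from a script. Its argument "motion" is a list of rows, each a list of 2 entries, a list of its own where there are three numbers: the shift along the world's x, y, z in mm, then the turn, a rotation vector about the world's x, y, z in rad. A call has 1 to 12 rows; each row is the pose to reach, as a shift and turn from the pose commanded when the call began; what a row does not reach only later rows make up. A row lasts 1/8 s, in which the tool goes at most 62.5 mm and 10.7 degrees, less where a joint would pass 70% of its speed; a pose out of reach is approached as far as the arm can. A call with a gripper value outside its range is refused whole. "jaw" is the finger opening in mm, from 0 to 85.4, set as the call begins (left out, the last holds). The fingers move at their own pace and stop on an object; "grip_force" is the grip in N (left out, the last holds). Time passes only in rows, so rows that repeat a pose let the fingers close. It gives the time, the measured TCP pose, the force and the opening at its end, in the units of the state.
- observe(): the state, without advancing time (a new reading comes with each control period).
- grab_frame(name): name is "scene" or "top"; returns a dict with "frame" (384x512x3 uint8, red, green, blue), "fx", "fy", "cx", "cy" (pixels), "T" (4x4, takes a point from camera to world coordinates). Camera axes: x right, y down, z forward; pixel columns grow to the right and rows downward; lengths in m; the calibration is good to about 2 mm. A picture is of the moment at which its call begins. There is no depth.
- job_done(): hands the job in, once; it reports no verdict.
Trained networks look in the newest picture that a camera, given by its name, has taken for a name from the list of things; names that differ only in an ending like _2 or _b are one class to them, and where a whole thing is asked for, a point or a joint stands for the part that bears it (a point fixed in the world has none). Each returns a list of dicts, best first, with "score" (0 to 1); they miss things now and then, are a little off and sometimes report something else, mostly with a low value. They report only what shows in the picture. A call takes as long as a camera call. They do not tell look-alikes from the thing itself.
- outline_of(label, camera): "pixels" (384x512 bool, what is visible of it) and "pixel" ([column, row] in pixels, amid what is visible of it).
The state is a dict: "clock": time; "qpos": joint angles; "qd": joint speeds; "joint_efforts": joint torques, N m; "position": TCP position; "tool_rot": TCP orientation; "force": force on the tool from outside, world axes, zero at the start; "moment": the same for the moment, N m; "grip_width": finger opening in m.
Only numpy, scipy, OpenCV 4.12 (cv2) and the standard library are available. Lean on these libraries where they do the work, as an engineer would, in place of code of your own. Each camera call takes 0.05 s, during which the arm holds its last target.

## Task

Put the microscope lens pots away in the dry-storage case: swing its lid up past its balance point so that it stays open by itself, then stand every lens pot from the blue pad upright in it, the tall ones in a row on the back strip and the short ones in a row on the front strip, centred across the strip and not touching one another. Then shut the lid and give the pump on the case's side two full strokes: each time pull its sprung plate right out to the stop, keep it there a moment, and let it go fully home. Leave everything else on the bench where it is.

Things in the scene. Friction and masses are not known exactly. Their poses are not given: they have to be found in the camera images.
- case: grey open-topped dry-storage case fixed to the bench, 220 (its x) x 310 (its y) x 74 mm high, walls and floor 5 mm thick. Origin under its centre at bench height; its x points away from the robot to the hinge side, y to its left, where a vacuum hand pump is fixed to the outside (the pump reaches 225 mm from the case's centre along y). Two black rubber strips, each 60 mm wide and 280 mm long along the case's y, are inlaid flush in its floor: front row and back row
- row_front (a point): centre of the front strip (nearer the robot), at the level of the case's inner floor; axes as the case's; the row runs along y, 45 mm on the -x side of the case's centre
- row_back (a point): centre of the back strip (nearer the hinge), at the level of the case's inner floor; axes as the case's; the row runs along y, 45 mm on the +x side of the case's centre
- lid (a joint): angle of the clear lid (220 x 310 x 6 mm, 0.4 kg, hinged along the top of the case's far wall): 0 shut, 1.70 rad fully open at its stop, leaning slightly back. Balances at about 1.5 rad; below that it falls shut, beyond that it falls open to the stop and stays
- lid_hinge (a point): point on the lid's hinge line, half-way along it, 74.5 mm above the bench; its axes turn with the lid (those of the case when shut); the lid's underside contains this line. Hinge axis is its y; opening lifts the robot-side edge up and over away from the robot
- lid_handle (a point): centre of the grip bar of the lid's handle: a round steel bar 12 mm thick along the case's y, 90 mm between its two legs' centres, its axis 46 mm above the lid's outer face; in the lid's own axes it lies at x -210, z +52 mm from the hinge. With the lid fully open the bar is on the lid's far side, about 275 mm above the bench, with 40 mm free between bar and lid. It can be pinched from above, one finger on either side in x, at every lid angle
- pump (a joint): how far the sprung pump plunger is pulled out, m: 0 home, 0.060 at its stop. It slides along the case's -x (towards the robot). A spring pulls it home: about 4 N at the start rising to 11 N at the stop; let go, it returns by itself
- pump_grip (a point): point in the middle of the pump's pull plate, 45 mm above the rod's axis and 20 mm below the plate's top edge. The plate is upright, black, 10 mm thick (along the case's x), 40 mm wide, 85 mm high, its top 125 mm above the bench; a 12 mm rod leaves its back 45 mm below this point towards the far side, into the barrel, whose front end is 60 mm behind the plate when home. So the plate can be pinched from above, one finger in front and one behind. Moves with the plunger
- mat: thin blue bench pad, 270 x 270 x 3 mm, fixed; origin under its centre. The lens pots start standing on it, in some of 3 x 3 places about 95 mm apart along its x and y, mixed with the oil bottle and the eyepiece
- tall1_mid (a point): a tall lens pot (screw-top storage pot for a microscope objective): aluminium body, white ribbed screw top, weighted foot; round and straight-sided, 52 mm across, 64 mm tall, about 0.2 kg; this point is on its axis half-way up, 32 mm above its foot, z along its axis upward. May be absent
- tall2_mid (a point): a tall lens pot (screw-top storage pot for a microscope objective): aluminium body, white ribbed screw top, weighted foot; round and straight-sided, 52 mm across, 64 mm tall, about 0.2 kg; this point is on its axis half-way up, 32 mm above its foot, z along its axis upward. May be absent
- tall3_mid (a point): a tall lens pot (screw-top storage pot for a microscope objective): aluminium body, white ribbed screw top, weighted foot; round and straight-sided, 52 mm across, 64 mm tall, about 0.2 kg; this point is on its axis half-way up, 32 mm above its foot, z along its axis upward. May be absent
- short1_mid (a point): a short lens pot (screw-top storage pot for a microscope objective): aluminium body, white ribbed screw top, weighted foot; round and straight-sided, 52 mm across, 46 mm tall, about 0.2 kg; this point is on its axis half-way up, 23 mm above its foot, z along its axis upward. May be absent
- short2_mid (a point): a short lens pot (screw-top storage pot for a microscope objective): aluminium body, white ribbed screw top, weighted foot; round and straight-sided, 52 mm across, 46 mm tall, about 0.2 kg; this point is on its axis half-way up, 23 mm above its foot, z along its axis upward. May be absent
- short3_mid (a point): a short lens pot (screw-top storage pot for a microscope objective): aluminium body, white ribbed screw top, weighted foot; round and straight-sided, 52 mm across, 46 mm tall, about 0.2 kg; this point is on its axis half-way up, 23 mm above its foot, z along its axis upward. May be absent
- oil: bystander: amber glass immersion-oil bottle, 34 mm across, 75 mm tall, on the pad; origin under its foot
- eyepiece: bystander: eyepiece standing on the pad, 40 mm across at its black top (30 mm below), 52 mm tall; origin under its foot
- dish: bystander: glass dish 94 mm across, 18 mm high, at the back
- slidebox: bystander: grey slide box 90 x 140 x 35 mm at the back right
- beaker: bystander: glass beaker 70 mm across, 90 mm high, at the back left
- jar: bystander: white jar 60 mm across, 80 mm high, at the front left
- brush: bystander: small brush 150 mm long lying at the front right
Not all that is in view belongs to the job. Leave any red look-alike of the part that bears tall1_mid alone. What is shaped like the part that bears short1_mid but purple is not meant.

How it is judged:
On the way, in this order (a step that is already met when the one before it is completed fails the run):
1. the lid stands open by itself, not touched (value of joint lid above 1.6 rad and contact force between the fingers and case below 0.2 N), for 0.5 s.
2. with the lid open, every lens pot stands in its row (value of joint lid above 1.6 rad and x of tall1_mid in the frame of row_back between -0.014 and 0.014 m and y of tall1_mid in the frame of row_back between -0.13 and 0.13 m and z of tall1_mid in the frame of row_back between 0.024 and 0.04 m and angle between each of tall1_mid, tall2_mid, tall3_mid, short1_mid, short2_mid, short3_mid's own z axis and vertical below 0.12 rad and x of tall2_mid in the frame of row_back between -0.014 and 0.014 m and y of tall2_mid in the frame of row_back between -0.13 and 0.13 m and z of tall2_mid in the frame of row_back between 0.024 and 0.04 m and x of tall3_mid in the frame of row_back between -0.014 and 0.014 m and y of tall3_mid in the frame of row_back between -0.13 and 0.13 m and z of tall3_mid in the frame of row_back between 0.024 and 0.04 m and x of short1_mid in the frame of row_front between -0.014 and 0.014 m and y of short1_mid in the frame of row_front between -0.13 and 0.13 m and z of short1_mid in the frame of row_front between 0.015 and 0.031 m and x of short2_mid in the frame of row_front between -0.014 and 0.014 m and y of short2_mid in the frame of row_front between -0.13 and 0.13 m and z of short2_mid in the frame of row_front between 0.015 and 0.031 m and x of short3_mid in the frame of row_front between -0.014 and 0.014 m and y of short3_mid in the frame of row_front between -0.13 and 0.13 m and z of short3_mid in the frame of row_front between 0.015 and 0.031 m and horizontal distance between each of tall2_mid, tall3_mid and tall1_mid above 0.0535 m and horizontal distance between tall3_mid and tall2_mid above 0.0535 m and horizontal distance between each of short2_mid, short3_mid and short1_mid above 0.0535 m and horizontal distance between short3_mid and short2_mid above 0.0535 m), for 0.2 s.
3. the lid is shut (value of joint lid below 0.03 rad), for 0.2 s.
4. the pump plate is pulled out to its stop, lid shut (value of joint pump above 0.055 m and value of joint lid below 0.03 rad), for 0.2 s.
5. the pump plate is fully home again (value of joint pump below 0.006 m), for 0.1 s.
6. the pump plate is pulled out to its stop a second time, lid shut (all of step 4), for 0.2 s.
At the end, for the whole second after the job is handed in: Each pot upright (0.12 rad) on the case floor, tall within 14 mm of the back strip's centre line, short of the front's, 130 mm along it, axes in a row 53.5 mm apart or more; lid under 0.03 rad, plate under 6 mm, after two strokes over 55 mm with the lid shut (x of tall1_mid in the frame of row_back between -0.014 and 0.014 m and y of tall1_mid in the frame of row_back between -0.13 and 0.13 m and z of tall1_mid in the frame of row_back between 0.024 and 0.04 m and angle between each of tall1_mid, tall2_mid, tall3_mid, short1_mid, short2_mid, short3_mid's own z axis and vertical below 0.12 rad and x of tall2_mid in the frame of row_back between -0.014 and 0.014 m and y of tall2_mid in the frame of row_back between -0.13 and 0.13 m and z of tall2_mid in the frame of row_back between 0.024 and 0.04 m and x of tall3_mid in the frame of row_back between -0.014 and 0.014 m and y of tall3_mid in the frame of row_back between -0.13 and 0.13 m and z of tall3_mid in the frame of row_back between 0.024 and 0.04 m and x of short1_mid in the frame of row_front between -0.014 and 0.014 m and y of short1_mid in the frame of row_front between -0.13 and 0.13 m and z of short1_mid in the frame of row_front between 0.015 and 0.031 m and x of short2_mid in the frame of row_front between -0.014 and 0.014 m and y of short2_mid in the frame of row_front between -0.13 and 0.13 m and z of short2_mid in the frame of row_front between 0.015 and 0.031 m and x of short3_mid in the frame of row_front between -0.014 and 0.014 m and y of short3_mid in the frame of row_front between -0.13 and 0.13 m and z of short3_mid in the frame of row_front between 0.015 and 0.031 m and horizontal distance between each of tall2_mid, tall3_mid and tall1_mid above 0.0535 m and horizontal distance between tall3_mid and tall2_mid above 0.0535 m and horizontal distance between each of short2_mid, short3_mid and short1_mid above 0.0535 m and horizontal distance between short3_mid and short2_mid above 0.0535 m and value of joint lid below 0.03 rad and value of joint pump below 0.006 m); the robot touches nothing.
It fails at once if a bystander is moved more than 50 mm (distance of any of oil, eyepiece, dish, slidebox, beaker, jar, brush from where it was at the start of the episode above 0.05 m).
Of tall1, tall2, tall3, short1, short2, short3 only 3 to 5 are there at a start; the rules pass over those that are not, and their reading is None.
At some moment in a run one of tall1, tall2, tall3, short1, short2, short3 may be knocked a few centimetres aside while the robot is not near it.
It also fails if it takes over 210 s, if anything falls off the work surface, if the arm or the gripper's body presses on something with over 40 N, if the wrist force passes 120 N, or if a joint passes its speed limit or range.

## Working session

There is one attempt and no reset: what is moved stays moved. The work goes in short steps, Python scripts to look and compute and a tool call to move; the robot and the scene stay as the last step left them, time stands still between calls to the robot, and variables do not carry over. Pictures are saved under pics/ and viewed, and the job is handed in when it is done.

Besides the shell and the picture viewer there is one more tool, called after "Request:" by a JSON object that holds its "name" and its "arguments". move_arm: Moves the arm, as the interface text tells. Its arguments: {"type":"object","properties":{"motion":{"type":"array"},"jaw":{"type":"number"},"grip_force":{"type":"number"}},"required":["motion"]}

```bash
mkdir -p pics; ls; cat > h.py <<'E'
import numpy as np, cv2
from workcell import observe, grab_frame, job_done, outline_of, tips_ahead
def save(n,f,crop=None,s=1):
    im=f["frame"]
    if crop: im=im[crop[1]:crop[3],crop[0]:crop[2]]
    if s!=1: im=cv2.resize(im,None,fx=s,fy=s,interpolation=cv2.INTER_CUBIC)
    cv2.imwrite("pics/"+n+".png",im[:,:,::-1])
def ray(f,u,v):
    T=f["T"];d=np.array([(u-f["cx"])/f["fx"],(v-f["cy"])/f["fy"],1.]);return T[:3,3],T[:3,:3]@d
def atz(f,u,v,z):
    o,d=ray(f,u,v);return o+d*(z-o[2])/d[2]
def proj(f,p):
    T=f["T"];c=T[:3,:3].T@(np.array(p)-T[:3,3]);return np.array([f["cx"]+f["fx"]*c[0]/c[2],f["cy"]+f["fy"]*c[1]/c[2]])
def tri(f1,p1,f2,p2):
    o1,d1=ray(f1,*p1);o2,d2=ray(f2,*p2)
    d1=d1/np.linalg.norm(d1);d2=d2/np.linalg.norm(d2)
    A=np.stack([d1,-d2],1);t=np.linalg.lstsq(A,o2-o1,rcond=None)[0]
    a=o1+d1*t[0];b=o2+d2*t[1];return (a+b)/2,np.linalg.norm(a-b)
E
python3 - <<'E'
from h import *
s=observe();print({k:np.round(v,3).tolist() for k,v in s.items()}, tips_ahead)
for n in("scene","top"):
    f=grab_frame(n);save(n+"0",f,s=1.5);print(n,f["fx"],f["cx"],f["cy"],np.round(f["T"],3).tolist())
E
```

```text
pics
{'clock': 0.0, 'qpos': [-1.395, 0.522, -0.036, 1.6, 0.021, 1.021, -0.113], 'qd': [-0.0, -0.0, -0.002, -0.001, -0.002, 0.002, 0.0], 'joint_efforts': [0.0, -92.708, 1.98, -36.994, 0.018, 0.008, -0.0], 'position': [0.152, 0.606, 0.223], 'tool_rot': [-3.141, 0.0, 2.896], 'force': [-0.108, -0.144, 0.442], 'moment': [-0.012, -0.011, -0.007], 'grip_width': 0.085} 0.025
scene 388.25065574755473 252.25700488558186 190.68163932533201 [[-0.706, 0.572, -0.418, 1.126], [0.708, 0.569, -0.419, 0.593], [-0.002, -0.591, -0.806, 1.254], [0.0, 0.0, 0.0, 1.0]]
top 386.0636557396946 255.52076041624198 190.72211351070092 [[-0.025, -0.998, 0.05, 0.487], [-1.0, 0.024, -0.02, 0.024], [0.019, -0.05, -0.999, 1.287], [0.0, 0.0, 0.0, 1.0]]
```

View pics/scene0.png

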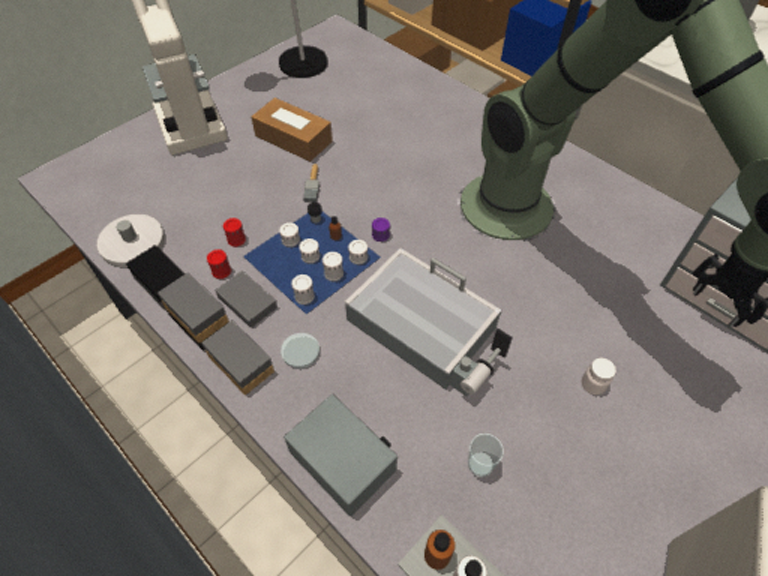

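View pics/top0.png

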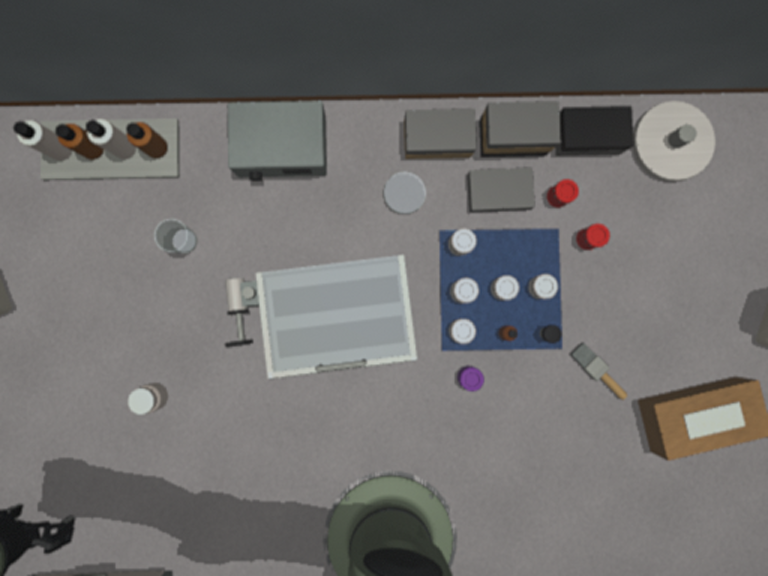

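The pad carries five white-topped pots: top view (x1.5 px) (462,241), (465,291), (507,288), (545,287), (463,331). The oil bottle is at (508,334) and the eyepiece at (550,334). Things that could be taken for a pot are red (565,193) and (596,236), purple (471,379) and the white jar (143,400). The case is at (337,316) with its handle near (341,366), and the pump plate is near (238,343).

```bash
python3 - <<'E'
from h import *
f={n:grab_frame(n) for n in("scene","top")}
for n in f: 
    for l in ("tall1_mid","short1_mid","lid_handle","pump_grip","case","mat","oil","eyepiece","dish","slidebox","beaker","jar","brush"):
        r=outline_of(l,n)
        for d in r:
            if d["score"]<.3: continue
            ys,xs=np.nonzero(d["pixels"])
            m=f[n]["frame"][d["pixels"]].mean(0)
            print(n,l,round(d["score"],2),np.round(d["pixel"],1),len(xs),(xs.min(),xs.max(),ys.min(),ys.max()),m.astype(int))
save("top_pad",f["top"],(285,140,415,270),5)
save("scene_pad",f["scene"],(150,120,270,210),6)
save("top_case",f["top"],(140,160,290,260),5)
E
```

```text
scene tall1_mid 0.74 [146.9 176.2] 232 (np.int64(138), np.int64(153), np.int64(166), np.int64(185)) [141  32  30]
scene tall1_mid 0.6 [203.  189.9] 227 (np.int64(194), np.int64(208), np.int64(183), np.int64(202)) [166 161 154]
scene tall1_mid 0.46 [156.5 151. ] 199 (np.int64(148), np.int64(162), np.int64(145), np.int64(162)) [143  34  32]
scene tall1_mid 0.31 [287.7 212.6] 6033 (np.int64(230), np.int64(340), np.int64(166), np.int64(263)) [153 151 146]
scene short1_mid 0.73 [255.  153.7] 148 (np.int64(249), np.int64(259), np.int64(145), np.int64(160)) [ 89  47 108]
scene short1_mid 0.64 [234.5 169.3] 166 (np.int64(233), np.int64(244), np.int64(160), np.int64(175)) [176 170 161]
scene lid_handle 0.84 [283.6 204. ] 4503 (np.int64(231), np.int64(333), np.int64(168), np.int64(247)) [176 172 168]
scene pump_grip 0.78 [331.3 229.8] 161 (np.int64(326), np.int64(340), np.int64(221), np.int64(239)) [57 55 52]
scene pump_grip 0.33 [206.1 173.3] 2195 (np.int64(163), np.int64(252), np.int64(142), np.int64(208)) [ 59  74 108]
scene case 0.75 [288.3 213.2] 6223 (np.int64(230), np.int64(340), np.int
[... 3259 characters left out ...]
64(355), np.int64(112), np.int64(141)) [106 106 103]
top slidebox 0.47 [309.4 221.7] 262 (np.int64(299), np.int64(318), np.int64(213), np.int64(229)) [162 168 173]
top beaker 0.7 [115.  157.2] 499 (np.int64(103), np.int64(130), np.int64(146), np.int64(168)) [120 123 123]
top beaker 0.45 [308.6 159.8] 241 (np.int64(299), np.int64(316), np.int64(152), np.int64(169)) [168 173 175]
top jar 0.78 [100.4 268.1] 399 (np.int64(86), np.int64(111), np.int64(255), np.int64(275)) [153 155 150]
top jar 0.35 [220.  208.1] 7697 (np.int64(151), np.int64(277), np.int64(170), np.int64(251)) [153 159 159]
top brush 0.93 [398.5 245.8] 465 (np.int64(381), np.int64(417), np.int64(228), np.int64(265)) [121 117 105]
```

```bash
ls pics
```

```text
scene0.png
scene_pad.png
top0.png
top_case.png
top_pad.png
```

View pics/top_pad.png

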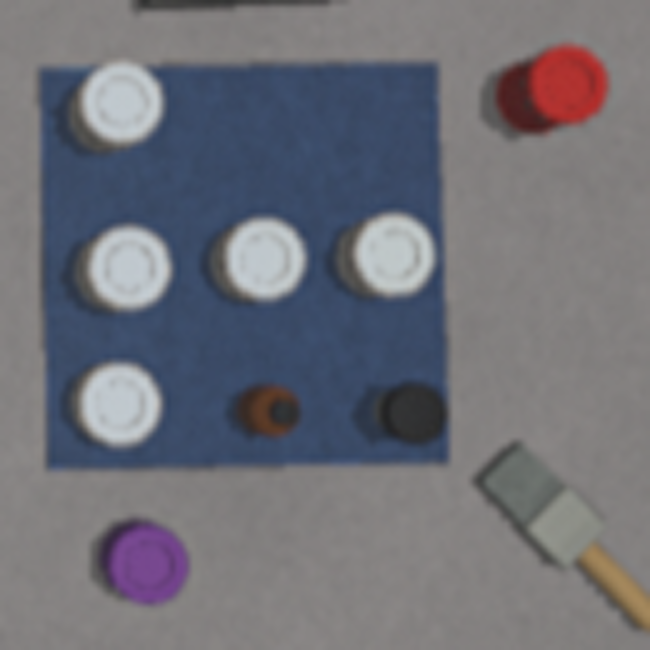

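View pics/scene_pad.png

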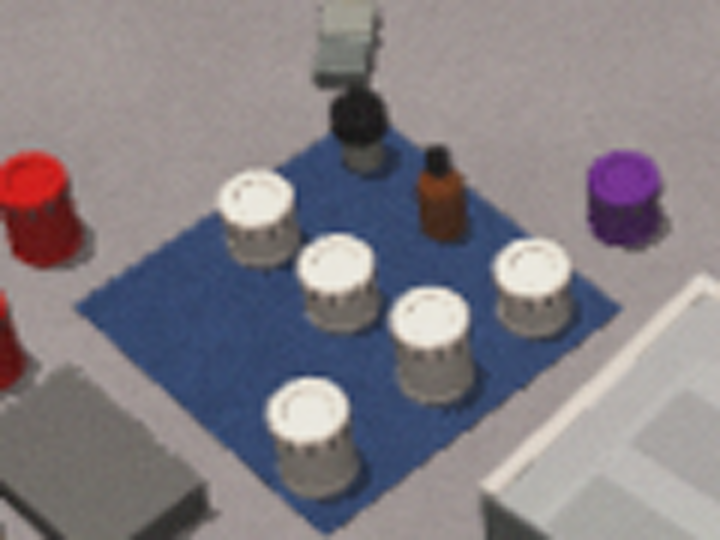

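View pics/top_case.png

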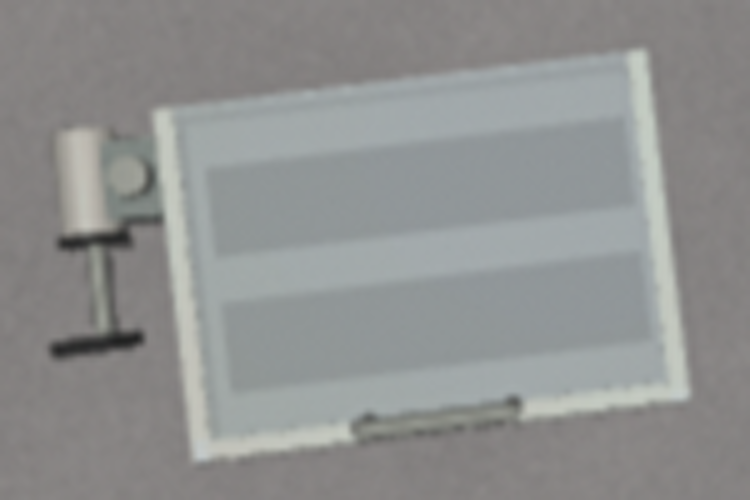

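The crops show two tall pots (scene crop (308,410) and (430,320), in the top view (462,241) and (465,291)) and three short ones. The purple pot, the reds and the jar are all off the pad. Next I'll measure positions.

```bash
cat >> h.py <<'E'
def tops(f,box,thr=175,amin=60):
    im=f["frame"].astype(int);m=((im.min(2)>thr)).astype(np.uint8)
    M=np.zeros_like(m);M[box[1]:box[3],box[0]:box[2]]=1;m*=M
    n,l,st,c=cv2.connectedComponentsWithStats(m)
    out=[]
    for i in range(1,n):
        if st[i,4]<amin: continue
        cs,_=cv2.findContours((l==i).astype(np.uint8),cv2.RETR_EXTERNAL,cv2.CHAIN_APPROX_NONE)
        (cx,cy),(a,b),an=cv2.fitEllipse(cs[0]);out.append((round(cx,1),round(cy,1),round(a,1),round(b,1),int(st[i,4])))
    return out
E
python3 - <<'E'
from h import *
F={n:grab_frame(n) for n in("scene","top")}
t=tops(F["top"],(290,140,375,240));s=tops(F["scene"],(150,120,257,210))
print(t);print(s)
for a in t:
    for b in s:
        p,e=tri(F["top"],a[:2],F["scene"],b[:2])
        if e<.012 and .02<p[2]<.1: print(a[:2],b[:2],np.round(p,4),round(e,4), np.round(atz(F["top"],*a[:2],.067),4),np.round(atz(F["top"],*a[:2],.049),4))
# case corners from top (lid top z .0805)
c=np.array([(153,110),(645,50),(690,398),(195,460)])/5+[140,160]
P=np.array([atz(F["top"],u-.4,v-.4,.0805)[:2] for u,v in c]);print(P.round(4))
print("lens",[np.linalg.norm(P[i]-P[(i+1)%4]).round(4) for i in range(4)])
L=np.array([(110,155),(110,-155),(-110,-155),(-110,155)])/1000
mu=P.mean(0);H=L.T@(P-mu);U,S,Vt=np.linalg.svd(H);R=(U@Vt).T
print("case",mu,np.arctan2(R[1,0],R[0,0]),(P-mu-L@R.T).round(4))
E
```

```text
[(308.9, 160.1, 13.9, 14.2, 172), (337.5, 191.3, 13.2, 13.7, 153), (363.6, 190.5, 13.3, 13.8, 151), (310.4, 193.1, 13.9, 14.2, 165), (308.6, 220.5, 13.7, 13.9, 162)]
[(191.8, 152.5, 8.4, 11.6, 87), (205.5, 163.5, 8.5, 11.2, 88), (238.3, 164.0, 8.4, 11.5, 89), (221.0, 172.4, 9.0, 11.8, 97), (245.0, 189.0, 6.9, 33.0, 135), (200.9, 187.9, 9.6, 12.4, 108), (248.6, 201.5, 10.2, 28.4, 100)]
(308.9, 160.1) (200.9, 187.9) [ 0.6407 -0.1713  0.0684] 0.0018 [ 0.6415 -0.1722  0.067 ] [ 0.6438 -0.1751  0.049 ]
(337.5, 191.3) (205.5, 163.5) [ 0.54   -0.2632  0.051 ] 0.0017 [ 0.5399 -0.2601  0.067 ] [ 0.5406 -0.2643  0.049 ]
(363.6, 190.5) (191.8, 152.5) [ 0.5408 -0.3479  0.0514] 0.0009 [ 0.5404 -0.3436  0.067 ] [ 0.5412 -0.349   0.049 ]
(310.4, 193.1) (221.0, 172.4) [ 0.5357 -0.1728  0.0687] 0.0014 [ 0.5362 -0.1736  0.067 ] [ 0.5369 -0.1765  0.049 ]
(308.6, 220.5) (238.3, 164.0) [ 0.4485 -0.1667  0.0516] 0.0021 [ 0.4497 -0.1651  0.067 ] [ 0.4492 -0.1679  0.049 ]
[[ 0.5821  0.2661]
 [ 0.6127 -0.0421]
 [ 0.3945 -0.0644]
 [ 0.3644  0.2432]]
lens [np.float64(0.3098), np.float64(0.2193), np.float64(0.3091), np.float64(0.2189)]
case [0.4884231  0.10071486] 0.09990403190568324 [[-0.0003  0.0002]
 [-0.0007  0.0004]
 [ 0.0001  0.0001]
 [ 0.0009 -0.0007]]
```

```bash
cat >> h.py <<'E'
C=np.array([.4884,.1007]);A=.0999
Rc=np.array([[np.cos(A),-np.sin(A)],[np.sin(A),np.cos(A)]])
def cw(x,y,z): return np.array([*(C+Rc@[x,y]),z])
def wc(p): return np.array([*(Rc.T@(np.array(p[:2])-C)),p[2]])
def hand(th):
    a=np.arctan2(.052,-.210)-th;r=np.hypot(.052,.21);return cw(.110+r*np.cos(a),0,.0745+r*np.sin(a))
E
python3 - <<'E'
from h import *
F={n:grab_frame(n) for n in("scene","top")}
im={}
for n in F:
    d=F[n]["frame"].copy();d=cv2.resize(d,None,fx=4,fy=4,interpolation=cv2.INTER_CUBIC)
    def dot(p,c):
        q=(proj(F[n],p)+.5)*4-.5;cv2.circle(d,tuple(int(x) for x in q),3,c,-1)
    for y in(-.045,0,.045): dot(cw(-.1,y,.1265),(255,0,0))
    for y in(-.155,.155):
        for x in(-.11,.11): dot(cw(x,y,.0805),(0,255,0))
    q=proj(F[n],cw(-.1,0,.1265));print(q)
    c=q if n=="top" else q
    box=(560,640,1200,1080) if n=="top" else (880,600,1440,1100)
    cv2.imwrite(f"pics/ov_{n}.png",d[box[1]:box[3],box[0]:box[2],::-1])
# plate top centre in top view
u,v=np.array((97,344))/5+[140,160]-.4
print("plate",wc(atz(F["top"],u,v,.125)),atz(F["top"],u,v,.125))
E
```

```text
[297.60375244 179.80944335]
[226.95178241 243.61368063]
plate [-0.02973819  0.19570684  0.125     ] [0.43929147 0.29246517 0.125     ]
```

```bash
ls pics
```

```text
ov_scene.png
ov_top.png
scene0.png
scene_pad.png
top0.png
top_case.png
top_pad.png
```

View pics/ov_top.png

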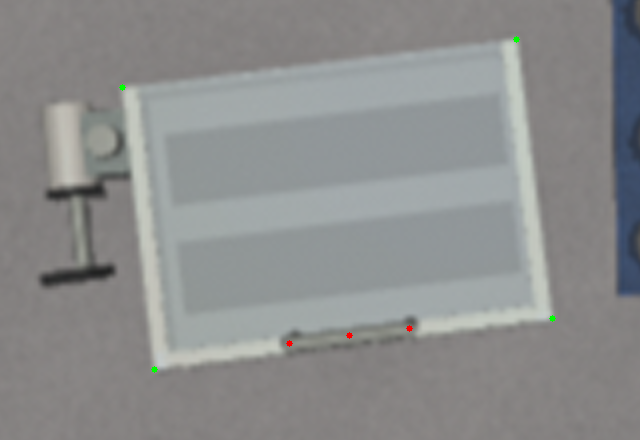

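View pics/ov_scene.png

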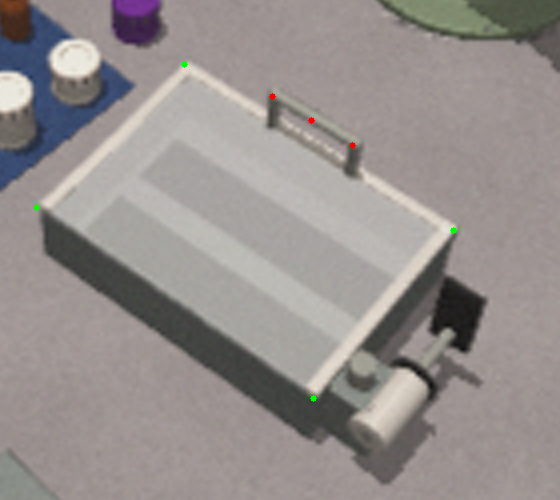

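Request:
{"name": "move_arm", "arguments": {"motion": [[[20,-20,5],[0,0,-0.1]],[[60,-65,15],[0,0,-0.25]],[[100,-115,25],[0,0,-0.4]],[[140,-165,30],[0,0,-0.55]],[[175,-215,30],[0,0,-0.7]],[[205,-265,30],[0,0,-0.85]],[[235,-315,30],[0,0,-1.0]],[[255,-365,30],[0,0,-1.1]],[[268,-405,30],[0,0,-1.2]],[[268,-440,30],[0,0,-1.225]],[[268,-440,30],[0,0,-1.225]]], "jaw": 50, "grip_force": 40}}

```text
clock: 3.08
position: [0.4203, 0.1641, 0.2541]
tool_rot: [3.141, -0.0, 1.667]
force: [-0.0, 0.0, 1.2]
grip_width: 0.05
```

Request:
{"name": "move_arm", "arguments": {"motion": [[[-10,-25,-10],[0,0,0]],[[-22,-55,-25],[0,0,0]],[[-31,-74,-40],[0,0,0]],[[-31,-74,-55],[0,0,0]],[[-31,-74,-55],[0,0,0]],[[-31,-74,-55],[0,0,0]]]}}

```text
clock: 3.82
position: [0.3894, 0.0928, 0.1992]
tool_rot: [3.141, -0.0, 1.672]
force: [0.3, -0.2, 0.8]
grip_width: 0.05
```

```bash
python3 - <<'E'
from h import *
s=observe();print({k:np.round(v,4).tolist() for k,v in s.items()})
for t in np.arange(0,1.71,.1): print(round(t,1),((hand(t)-hand(0))*1000).round(0))
print(hand(0))
E
```

```text
{'clock': 3.825, 'qpos': [-0.7462, 0.2141, 0.4242, 2.1959, -0.1281, 0.7538, -0.1362], 'qd': [0.0017, -0.0056, 0.0006, 0.0006, -0.0011, -0.0024, 0.0024], 'joint_efforts': [0.1971, -46.6286, 4.0698, -29.0657, -0.0141, -0.0382, 0.0156], 'position': [0.3894, 0.0928, 0.1992], 'tool_rot': [3.1412, -0.0001, 1.6716], 'force': [0.3489, -0.1623, 0.7961], 'moment': [-0.0005, -0.0116, 0.0086], 'grip_width': 0.05}
0.0 [0. 0. 0.]
0.1 [ 6.  1. 21.]
0.2 [14.  1. 41.]
0.3 [25.  2. 60.]
0.4 [37.  4. 78.]
0.5 [50.  5. 94.]
0.6 [ 66.   7. 109.]
0.7 [ 82.   8. 123.]
0.8 [100.  10. 135.]
0.9 [120.  12. 145.]
1.0 [140.  14. 153.]
1.1 [160.  16. 159.]
1.2 [181.  18. 163.]
1.3 [203.  20. 164.]
1.4 [224.  22. 164.]
1.5 [246.  25. 161.]
1.6 [267.  27. 156.]
1.7 [287.  29. 150.]
[0.38889859 0.09072661 0.1265    ]
```

Request:
{"name": "move_arm", "arguments": {"motion": [[[0,-2,-25],[0,0,0]],[[0,-2,-50],[0,0,0]],[[0,-2,-68],[0,0,0]],[[0,-2,-68],[0,0,0]]]}}

```text
clock: 4.32
position: [0.3889, 0.0904, 0.1305]
tool_rot: [-3.14, 0.0, 1.671]
force: [-0.3, -0.3, 0.4]
grip_width: 0.0497
```

Request:
{"name": "move_arm", "arguments": {"motion": [[[0,0,0],[0,0,0]],[[0,0,0],[0,0,0]],[[0,0,0],[0,0,0]],[[0,0,0],[0,0,0]],[[0,0,0],[0,0,0]]], "jaw": 0}}

```text
clock: 4.95
position: [0.3891, 0.0902, 0.1309]
tool_rot: [3.142, -0.0, 1.671]
force: [-0.5, 0.1, -0.2]
grip_width: 0.0002
```

```bash
python3 - <<'E'
from h import *
save("grip1",grab_frame("scene"),(200,120,360,240),5)
E
```

```text
(no output)
```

View pics/grip1.png

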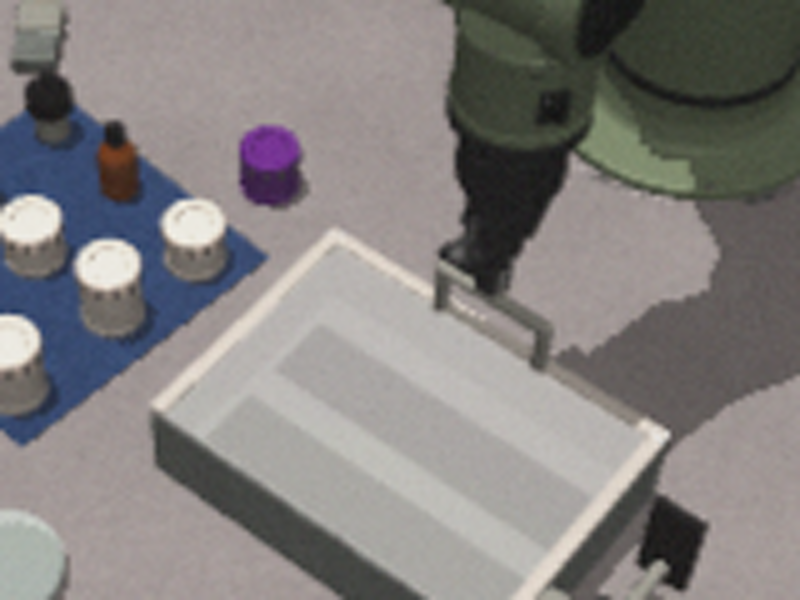

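```bash
python3 - <<'E'
from h import *
s=observe();p=s["position"]
for n in("scene","top"):
    f=grab_frame(n);d=cv2.resize(f["frame"],None,fx=8,fy=8,interpolation=cv2.INTER_CUBIC)
    for q,c in((p,(255,0,0)),(p-[0,0,.025],(255,255,0)),(cw(-.1,-.045,.1265),(0,255,0)),(cw(-.1,.045,.1265),(0,255,0)),(p+[0,0,.1],(0,0,255))):
        x=(proj(f,q)+.5)*8-.5;cv2.circle(d,tuple(int(i) for i in x),4,c,-1)
    x=((proj(f,p)+.5)*8).astype(int);cv2.imwrite(f"pics/g2{n}.png",d[x[1]-250:x[1]+200,x[0]-250:x[0]+250,::-1])
E
```

```text
(no output)
```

View pics/g2scene.png

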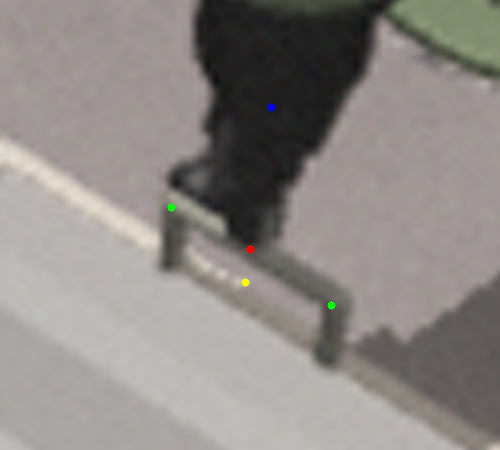

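View pics/g2top.png

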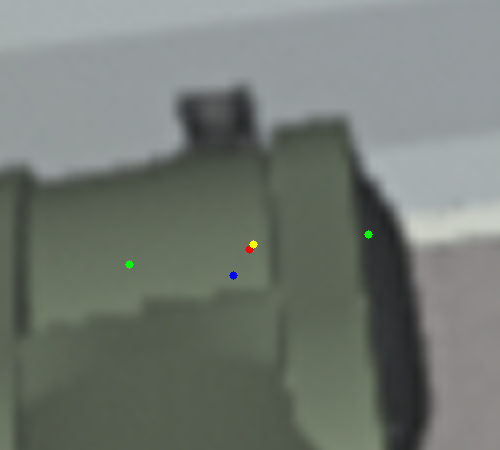

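```bash
python3 - <<'E'
from h import *
f=grab_frame("scene");save("g3",f,(265,140,345,200),10)
s=observe();print(s["grip_width"],s["force"],s["joint_efforts"])
E
```

```text
0.00011458074577337607 [-0.66302564 -0.62381345 -0.33238736] [-1.17315579e-02 -5.61451256e+01  5.90793908e+00 -2.24583113e+01
  1.22616391e-02  3.95456707e-03 -1.09425473e-03]
```

View pics/g3.png

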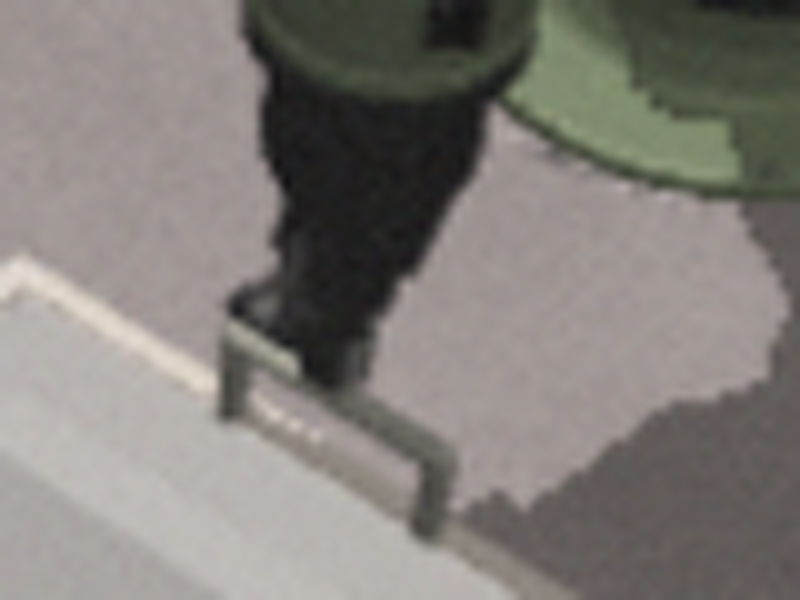

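Request:
{"name": "move_arm", "arguments": {"motion": [[[0,0,20],[0,0,0]],[[0,0,50],[0,0,0]],[[0,0,80],[0,0,0]],[[0,0,80],[0,0,0]],[[0,0,80],[0,0,0]]], "jaw": 60}}

```text
clock: 5.78
position: [0.3889, 0.0903, 0.2104]
tool_rot: [-3.141, -0.0, 1.671]
force: [0.6, -1.1, 0.5]
grip_width: 0.06
```

```bash
python3 - <<'E'
from h import *
f=grab_frame("scene");save("g4",f,(255,110,355,185),8)
s=observe();print(s["position"],s["grip_width"],s["force"]); print((proj(f,s["position"])-[255,110])*8,(proj(f,s["position"]-[0,0,.025])-[255,110])*8)
E
```

```text
[0.38872883 0.0901126  0.21016861] 0.05978100114290262 [-0.53511319  0.7992913  -0.27575299]
[357.68704256 440.21331058] [352.24025766 476.46697452]
```

View pics/g4.png

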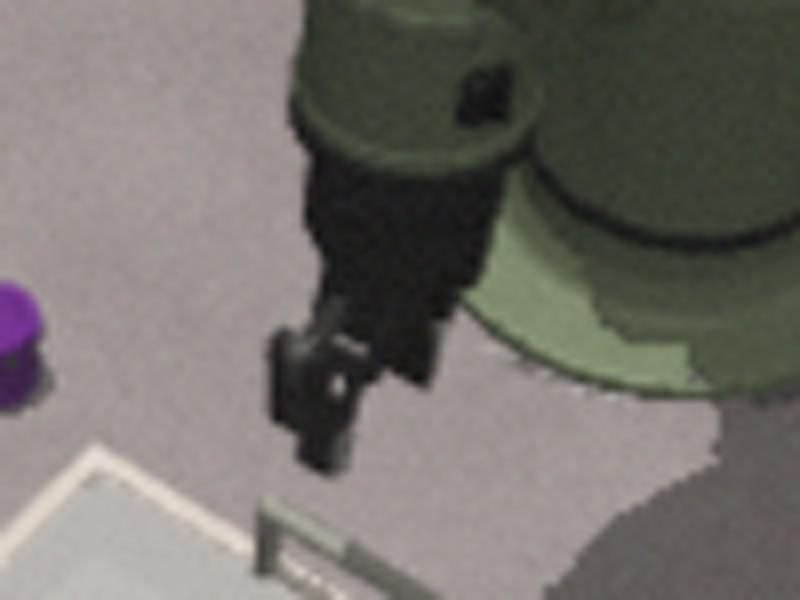

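Request:
{"name": "move_arm", "arguments": {"motion": [[[20,0,10],[0,0,0]],[[60,-10,30],[0,0,0]],[[110,-20,40],[0,0,0]],[[160,-30,40],[0,0,0]],[[200,-40,40],[0,0,0]],[[220,-40,40],[0,0,0]],[[220,-40,40],[0,0,0]],[[220,-40,40],[0,0,0]]], "jaw": 0}}

```text
clock: 6.82
position: [0.6084, 0.0501, 0.2499]
tool_rot: [-3.14, 0.0, 1.67]
force: [0.3, -0.8, -0.7]
grip_width: -0.0001
```

```bash
python3 - <<'E'
from h import *
s=observe();p=s["position"];print(p,s["tool_rot"],s["grip_width"])
for n in("scene","top"):
    f=grab_frame(n);d=cv2.resize(f["frame"],None,fx=8,fy=8,interpolation=cv2.INTER_CUBIC)
    for q,c in((p,(255,0,0)),(p-[0,0,.025],(255,255,0)),(p+[0,0,.1],(0,0,255))):
        x=(proj(f,q)+.5)*8-.5;cv2.circle(d,tuple(int(i) for i in x),3,c,-1)
    x=((proj(f,p)+.5)*8).astype(int);print(proj(f,p));cv2.imwrite(f"pics/g5{n}.png",d[x[1]-300:x[1]+200,x[0]-250:x[0]+250,::-1])
E
```

```text
[0.60836079 0.05006511 0.24994628] [-3.14002334e+00  1.43917412e-04  1.67049723e+00] -0.00013997025007907843
[246.90481618 187.38083522]
[237.79065661 165.37708877]
```

View pics/g5scene.png

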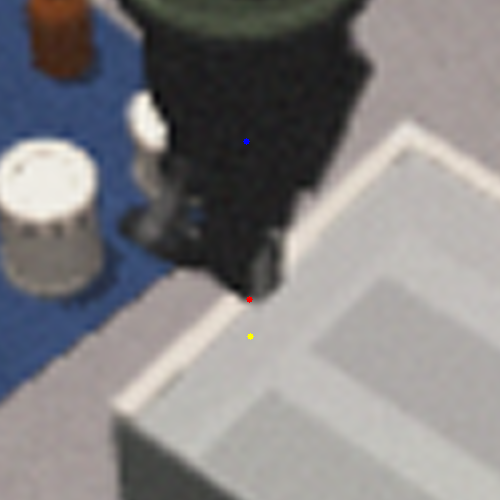

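View pics/g5top.png

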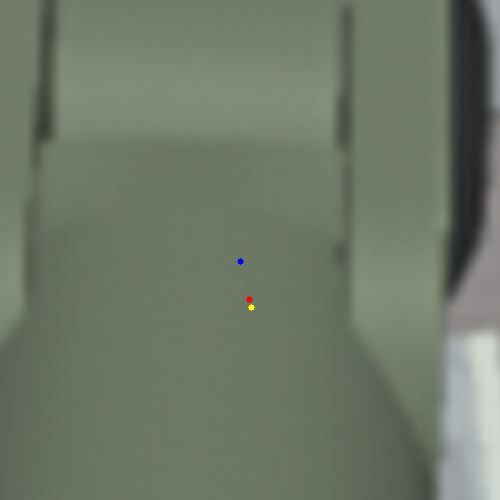

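The closed fingertips show at the projected TCP, about 23 mm short of the expected 25 mm ahead, in line with the missed grip. The jaw axis is right, so I'll go deeper on the bar. A TCP height of about 0.111 is safe even if the nominal length holds.

Request:
{"name": "move_arm", "arguments": {"motion": [[[-20,5,0],[0,0,0]],[[-60,12,0],[0,0,0]],[[-110,22,-10],[0,0,0]],[[-160,32,-30],[0,0,0]],[[-200,40,-50],[0,0,0]],[[-219,41,-70],[0,0,0]],[[-219,41,-100],[0,0,0]],[[-219,41,-125],[0,0,0]],[[-219,41,-138],[0,0,0]],[[-219,41,-138],[0,0,0]],[[-219,41,-138],[0,0,0]]], "jaw": 50}}

```text
clock: 8.3
position: [0.3904, 0.0913, 0.1135]
tool_rot: [3.141, -0.0, 1.671]
force: [-0.3, 0.0, 0.0]
grip_width: 0.0501
```

```bash
python3 - <<'E'
from h import *
f=grab_frame("scene");save("g6",f,(265,140,345,200),10)
s=observe();print(s["position"],s["grip_width"],s["force"])
E
```

```text
[0.39050329 0.09137617 0.11351621] 0.049907072348157284 [ 0.9525399   0.07899795 -0.40920487]
```

View pics/g6.png

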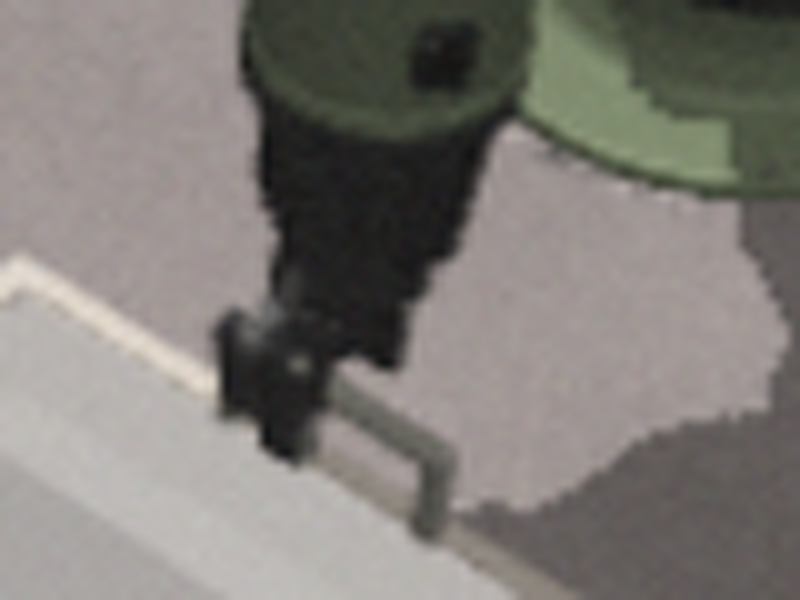

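Request:
{"name": "move_arm", "arguments": {"motion": [[[0,0,0],[0,0,0]],[[0,0,0],[0,0,0]],[[0,0,0],[0,0,0]],[[0,0,0],[0,0,0]],[[0,0,0],[0,0,0]]], "jaw": 0}}

```text
clock: 8.98
position: [0.3875, 0.0909, 0.1127]
tool_rot: [-3.137, -0.0, 1.671]
force: [-15.9, 0.4, 16.5]
grip_width: 0.0103
```

```bash
python3 - <<'E'
from h import *
f=grab_frame("scene");save("g7",f,(265,140,345,200),10)
s=observe();print(s["position"],s["grip_width"],s["force"])
E
```

```text
[0.38750264 0.09089791 0.11263209] 0.009972982723573148 [-15.9226016   -0.75011197  16.53026809]
```

View pics/g7.png

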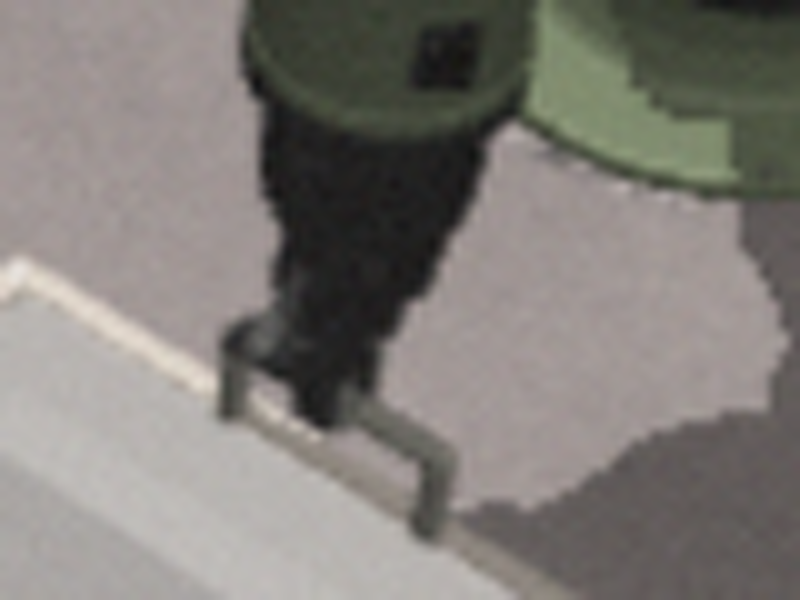

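Request:
{"name": "move_arm", "arguments": {"motion": [[[0,0,0],[0,0,0]],[[0,0,0],[0,0,0]],[[-4,0,-4],[0,0,0]],[[-4,0,-10],[0,0,0]],[[-4,0,-14],[0,0,0]],[[-4,0,-14],[0,0,0]]], "jaw": 40}}

```text
clock: 9.78
position: [0.386, 0.0911, 0.0984]
tool_rot: [-3.141, 0.0, 1.671]
force: [0.2, -0.1, -0.1]
grip_width: 0.0401
```

Request:
{"name": "move_arm", "arguments": {"motion": [[[0,0,0],[0,0,0]],[[0,0,0],[0,0,0]],[[0,0,0],[0,0,0]],[[0,0,0],[0,0,0]],[[0,0,0],[0,0,0]]], "jaw": 0}}

```text
clock: 10.4
position: [0.3873, 0.0913, 0.0991]
tool_rot: [3.139, -0.0, 1.671]
force: [6.7, -1.0, -3.4]
grip_width: 0.011
```

Request:
{"name": "move_arm", "arguments": {"motion": [[[2,0,7],[0,0,0]],[[6,1,21],[0,0,0]],[[14,1,41],[0,0,0]],[[25,2,60],[0,0,0]],[[37,4,78],[0,0,0]],[[50,5,94],[0,0,0]],[[66,7,109],[0,0,0]],[[82,8,123],[0,0,0]],[[100,10,135],[0,0,0]],[[100,10,135],[0,0,0]]]}}

```text
clock: 11.65
position: [0.4861, 0.1011, 0.2347]
tool_rot: [-3.14, -0.0, 1.67]
force: [-12.7, -0.7, 16.1]
grip_width: 0.0106
```

```bash
python3 - <<'E'
from h import *
f=grab_frame("scene");save("g8",f,(180,60,360,240),4)
s=observe();print(s["position"],s["grip_width"],s["force"])
E
```

```text
[0.48535961 0.10101374 0.23430523] 0.010045004439951571 [-12.25180426  -1.31787987  14.33973952]
```

View pics/g8.png

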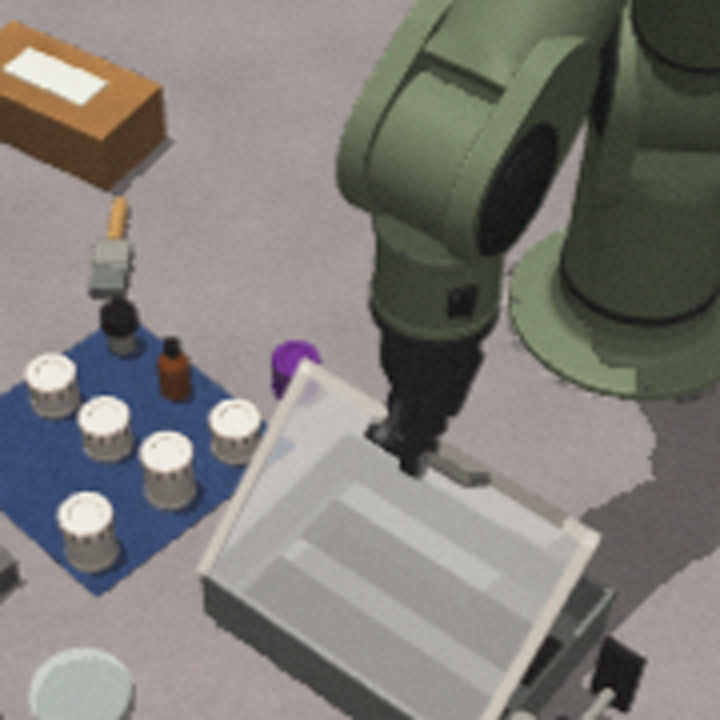

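Request:
{"name": "move_arm", "arguments": {"motion": [[[19,2,13],[0,0,0]],[[39,4,21],[0,0,0]],[[60,6,27],[0,0,0]],[[81,8,31],[0,0,0]],[[103,10,32],[0,0,0]],[[124,12,32],[0,0,0]],[[146,15,29],[0,0,0]],[[160,16,26],[0,0,0]],[[172,17,22],[0,0,0]],[[180,18,20],[0,0,0]],[[180,18,20],[0,0,0]]]}}

```text
clock: 13.08
position: [0.6661, 0.119, 0.2533]
tool_rot: [-3.141, 0.0, 1.671]
force: [0.3, -2.0, -0.6]
grip_width: 0.0102
```

```bash
python3 - <<'E'
from h import *
f=grab_frame("scene");save("g9",f,(180,60,360,240),4)
s=observe();print(s["position"],s["grip_width"],s["force"])
E
```

```text
[0.66578197 0.11898924 0.2534463 ] 0.010389918052249586 [-0.85506212 -1.88919374 -1.39395281]
```

View pics/g9.png

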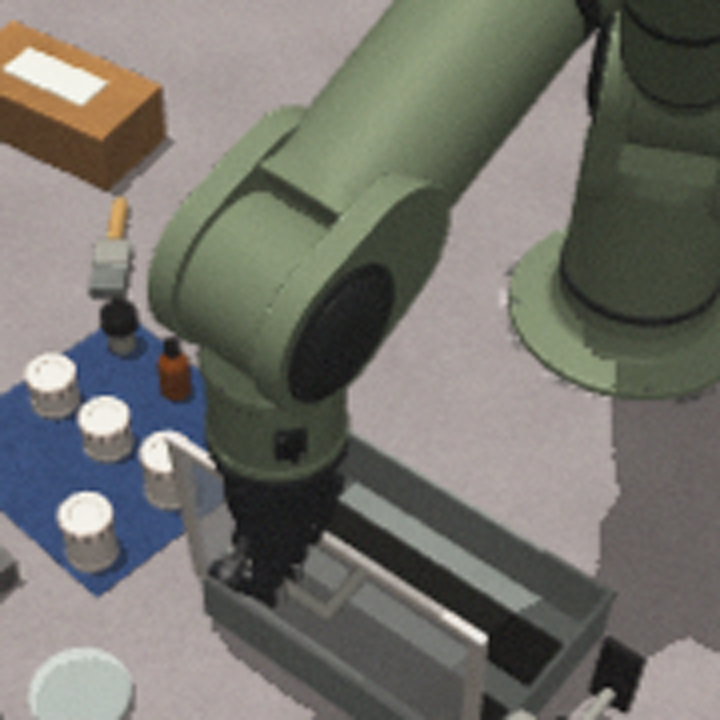

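Request:
{"name": "move_arm", "arguments": {"motion": [[[0,0,0],[0,0,0]],[[3,0,0],[0,0,0]],[[5,0,0],[0,0,0]],[[5,0,0],[0,0,0]],[[5,0,25],[0,0,0]],[[5,0,65],[0,0,0]],[[5,0,110],[0,0,0]],[[5,0,120],[0,0,0]]], "jaw": 40}}

```text
clock: 14.12
position: [0.6718, 0.119, 0.3768]
tool_rot: [3.138, -0.0, 1.671]
force: [-0.4, -1.0, 0.0]
grip_width: 0.0399
```

```bash
python3 - <<'E'
from h import *
f=grab_frame("scene");save("g10",f,(180,60,360,240),4)
f=grab_frame("top");save("g10t",f,(140,100,420,280),2.8)
s=observe();print(s["position"],s["grip_width"],s["force"],s["clock"],s["qpos"])
E
```

```text
[0.67136311 0.11917557 0.37463603] 0.0399143036054013 [ 0.39206588  0.07344448 -0.78684168] 14.225 [-0.53438669  0.55916917  0.48311973  1.2337582  -0.25283278  1.40553798
  0.02605679]
```

View pics/g10.png

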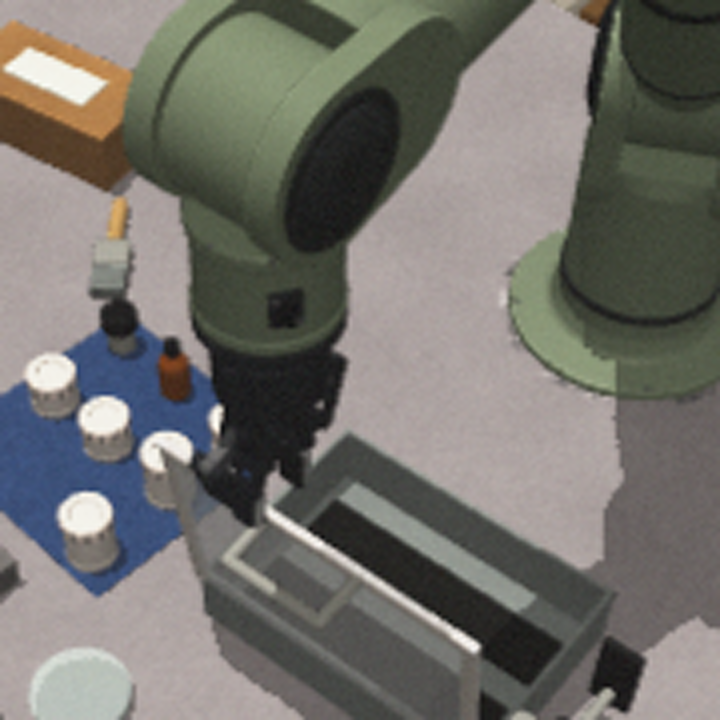

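View pics/g10t.png

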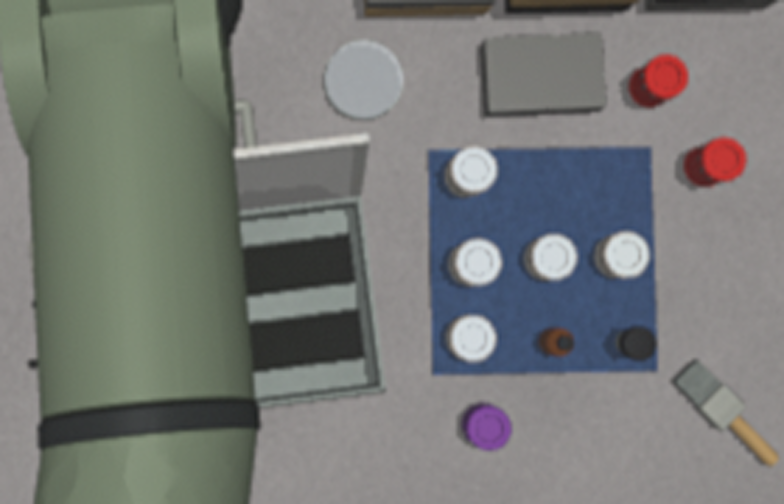

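Request:
{"name": "move_arm", "arguments": {"motion": [[[0,-25,0],[0,0,0]],[[-10,-75,0],[0,0,0]],[[-18,-130,-5],[0,0,0]],[[-25,-190,-15],[0,0,0]],[[-30,-240,-50],[0,0,0]],[[-30,-275,-100],[0,0,0]],[[-30,-291,-155],[0,0,0]],[[-30,-291,-205],[0,0,0]],[[-30,-291,-240],[0,0,0]],[[-30,-291,-260],[0,0,0]],[[-30,-291,-260],[0,0,0]],[[-30,-291,-260],[0,0,0]]], "jaw": 0}}

```text
clock: 15.72
position: [0.6416, -0.1722, 0.1151]
tool_rot: [3.14, 0.001, 1.671]
force: [0.2, -0.1, 0.5]
grip_width: 0.0005
```

```bash
python3 - <<'E'
from h import *
s=observe();p=s["position"];print(p,s["tool_rot"],s["grip_width"],s["force"],s["clock"])
f=grab_frame("scene");save("g11",f,(160,130,240,220),6)
f=grab_frame("top");save("g11t",f,(140,100,420,280),2.8)
E
```

```text
[ 0.64164006 -0.17221211  0.1151009 ] [3.14010588e+00 6.03993173e-04 1.67063773e+00] 0.000472438085277314 [ 0.15042399 -0.09535123  0.48305432] 15.725
```

View pics/g11.png

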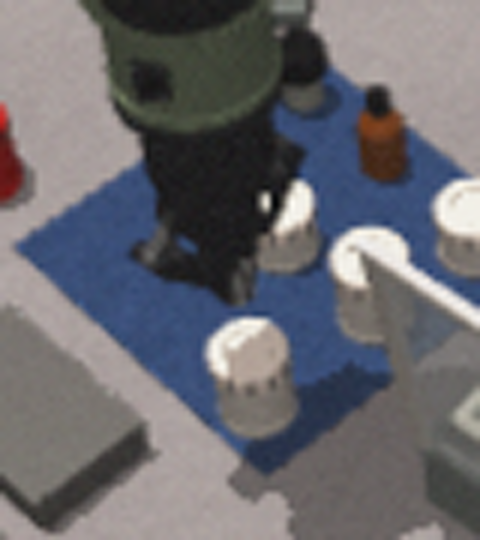

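View pics/g11t.png

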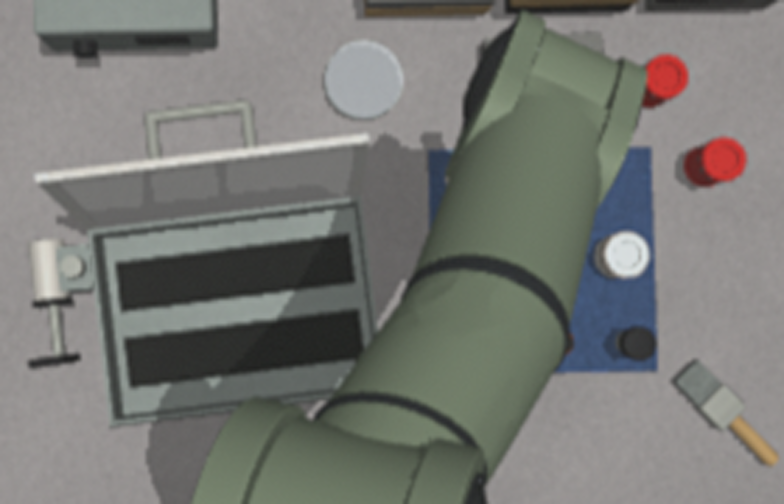

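Request:
{"name": "move_arm", "arguments": {"motion": [[[0,0,-12],[0,0,0]],[[0,0,-25],[0,0,0]],[[0,0,-35],[0,0,0]],[[0,0,-35],[0,0,0]]]}}

```text
clock: 16.32
position: [0.6405, -0.1717, 0.0776]
tool_rot: [-3.14, -0.0, 1.671]
force: [-0.3, -0.1, 0.7]
grip_width: -0.0002
```

Request:
{"name": "move_arm", "arguments": {"motion": [[[0,0,-3],[0,0,0]],[[0,0,-5],[0,0,0]],[[0,0,-5],[0,0,0]]]}}

```text
clock: 16.7
position: [0.6411, -0.1718, 0.0738]
tool_rot: [3.142, -0.0, 1.671]
force: [-0.4, 1.0, 1.0]
grip_width: 0.0
```

Request:
{"name": "move_arm", "arguments": {"motion": [[[0,0,-2],[0,0,0]],[[0,0,-4],[0,0,0]],[[0,0,-4],[0,0,0]]]}}

```text
clock: 17.08
position: [0.641, -0.1718, 0.0696]
tool_rot: [-3.141, -0.0, 1.671]
force: [-0.6, -0.6, 0.2]
grip_width: -0.0001
```

Request:
{"name": "move_arm", "arguments": {"motion": [[[0,0,-2],[0,0,0]],[[0,0,-4],[0,0,0]],[[0,0,-4],[0,0,0]]]}}

```text
clock: 17.45
position: [0.641, -0.1718, 0.0656]
tool_rot: [-3.141, -0.0, 1.671]
force: [0.3, 0.2, -0.2]
grip_width: -0.0003
```

```bash
python3 - <<'E'
from h import *
s=observe();print(s["position"],s["force"])
f=grab_frame("scene");save("g12",f,(160,130,240,220),6)
E
```

```text
[ 0.64098638 -0.17178644  0.06558407] [ 0.32959738  0.20152352 -0.23768794]
```

View pics/g12.png

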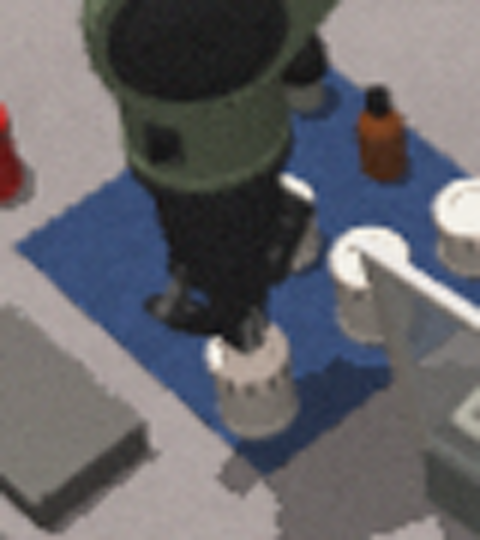

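Request:
{"name": "move_arm", "arguments": {"motion": [[[0,0,-2],[0,0,0]],[[0,0,-2],[0,0,0]]]}}

```text
clock: 17.75
position: [0.641, -0.1718, 0.0636]
tool_rot: [-3.141, -0.0, 1.671]
force: [-0.5, -0.6, -0.2]
grip_width: 0.0006
```

Request:
{"name": "move_arm", "arguments": {"motion": [[[0,0,-2],[0,0,0]],[[0,0,-2],[0,0,0]]]}}

```text
clock: 18.0
position: [0.641, -0.1718, 0.0616]
tool_rot: [-3.141, -0.0, 1.671]
force: [0.1, -0.1, -0.6]
grip_width: 0.0003
```

Request:
{"name": "move_arm", "arguments": {"motion": [[[0,0,-2],[0,0,0]],[[0,0,-2],[0,0,0]]]}}

```text
clock: 18.25
position: [0.6411, -0.1718, 0.0597]
tool_rot: [3.142, 0.0, 1.671]
force: [-0.2, -0.6, 0.5]
grip_width: -0.0002
```

Request:
{"name": "move_arm", "arguments": {"motion": [[[0,0,-2],[0,0,0]],[[0,0,-2],[0,0,0]]]}}

```text
clock: 18.5
position: [0.6415, -0.172, 0.0596]
tool_rot: [3.14, -0.0, 1.671]
force: [-8.6, 3.8, 27.0]
grip_width: -0.0001
```

Request:
{"name": "move_arm", "arguments": {"motion": [[[0,0,10],[0,0,0]],[[0,0,35],[0,0,0]],[[0,0,45],[0,0,0]],[[0,0,45],[0,0,0]],[[0,0,45],[0,0,0]],[[0,0,35],[0,0,0]],[[0,0,10],[0,0,0]],[[0,0,-20],[0,0,0]],[[0,0,-40],[0,0,0]],[[0,0,-47],[0,0,0]],[[0,0,-47],[0,0,0]]], "jaw": 76}}

```text
clock: 19.88
position: [0.6411, -0.172, 0.0107]
tool_rot: [-3.141, 0.0, 1.671]
force: [0.3, 0.3, 0.3]
grip_width: 0.076
```

Request:
{"name": "move_arm", "arguments": {"motion": [[[0,0,0],[0,0,0]],[[0,0,0],[0,0,0]],[[0,0,0],[0,0,0]],[[0,0,0],[0,0,0]]], "jaw": 40}}

```text
clock: 20.38
position: [0.6417, -0.1719, 0.0119]
tool_rot: [3.14, 0.0, 1.671]
force: [-1.4, -0.2, 7.0]
grip_width: 0.0512
```

Request:
{"name": "move_arm", "arguments": {"motion": [[[0,0,15],[0,0,0]],[[0,0,50],[0,0,0]],[[-15,5,95],[0,0,0]],[[-60,20,115],[0,0,0]],[[-100,45,115],[0,0,0]],[[-112,90,115],[0,0,0]],[[-110,140,115],[0,0,0]],[[-106,185,115],[0,0,0]],[[-102,215,115],[0,0,0]],[[-102,222,105],[0,0,0]],[[-102,222,90],[0,0,0]],[[-102,222,90],[0,0,0]]]}}

```text
clock: 21.88
position: [0.5383, 0.0489, 0.0998]
tool_rot: [-3.14, 0.001, 1.669]
force: [-0.5, 0.2, -1.3]
grip_width: 0.0512
```

```bash
python3 - <<'E'
from h import *
s=observe();print(s["position"],s["force"],s["grip_width"],wc(s["position"]))
f=grab_frame("scene");save("g13",f,(150,60,350,240),4)
E
```

```text
[0.53831599 0.04886289 0.09980352] [-0.52643001  0.21691071 -1.32440185] 0.051248536859149284 [ 0.04449719 -0.05655698  0.09980352]
```

View pics/g13.png

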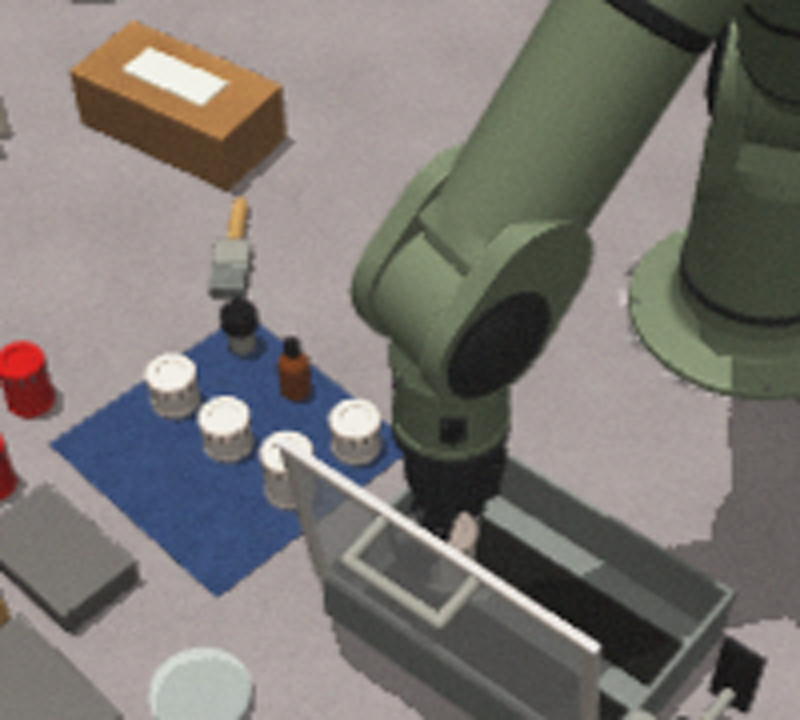

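Request:
{"name": "move_arm", "arguments": {"motion": [[[0,0,-25],[0,0,0]],[[0,0,-50],[0,0,0]],[[0,0,-70],[0,0,0]],[[0,0,-80],[0,0,0]],[[0,0,-84],[0,0,0]],[[0,0,-87],[0,0,0]],[[0,0,-87],[0,0,0]]]}}

```text
clock: 22.8
position: [0.5393, 0.0502, 0.0141]
tool_rot: [3.141, -0.0, 1.671]
force: [-0.1, 0.2, -1.6]
grip_width: 0.0512
```

Request:
{"name": "move_arm", "arguments": {"motion": [[[0,0,0],[0,0,0]],[[0,0,0],[0,0,0]],[[0,0,20],[0,0,0]],[[0,0,60],[0,0,0]],[[0,-10,100],[0,0,0]],[[0,-30,120],[0,0,0]]], "jaw": 68}}

```text
clock: 23.55
position: [0.5399, 0.0206, 0.1363]
tool_rot: [3.139, -0.001, 1.672]
force: [0.2, 0.4, -0.2]
grip_width: 0.068
```

Request:
{"name": "move_arm", "arguments": {"motion": [[[0,-30,0],[0,0,0]],[[0,-80,0],[0,0,0]],[[-3,-135,0],[0,0,0]],[[-3,-180,0],[0,0,0]],[[-3,-194,-20],[0,0,0]],[[-3,-194,-35],[0,0,0]],[[-3,-194,-35],[0,0,0]]], "jaw": 76}}

```text
clock: 24.42
position: [0.5357, -0.1726, 0.098]
tool_rot: [-3.14, -0.001, 1.672]
force: [-0.3, 0.3, 0.1]
grip_width: 0.0757
```

```bash
python3 - <<'E'
from h import *
s=observe();print(s["position"],s["clock"])
F=grab_frame("top"),grab_frame("scene")
save("g14t",F[0],(140,100,420,280),2.8);save("g14",F[1],(150,100,350,240),4)
print(tops(F[0],(160,140,375,260)));print(tops(F[1],(150,100,345,260)))
E
```

```text
[ 0.53573001 -0.17258357  0.09800904] 24.425
[(216.9, 155.1, 2.4, 128.9, 303), (240.0, 193.4, 14.6, 15.1, 194)]
[(191.9, 152.5, 8.7, 11.8, 94), (238.6, 163.7, 8.0, 11.9, 86), (255.1, 198.5, 11.1, 131.6, 240), (199.2, 232.0, 20.5, 24.7, 428), (317.5, 250.0, 8.0, 19.9, 127)]
```

View pics/g14t.png

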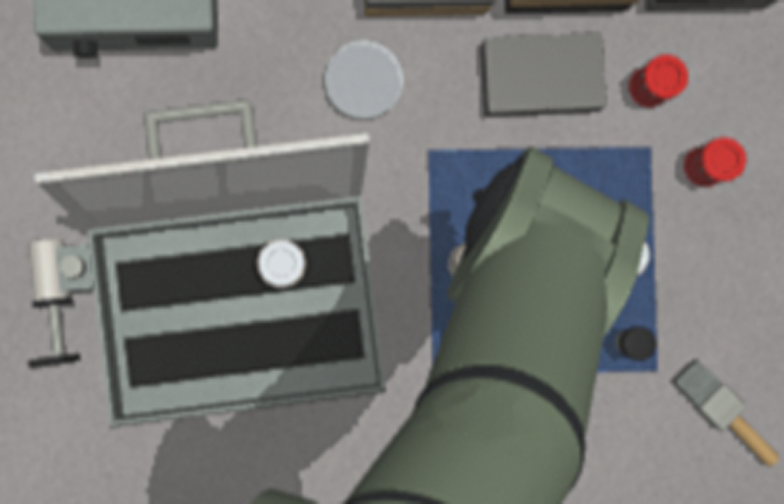

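View pics/g14.png

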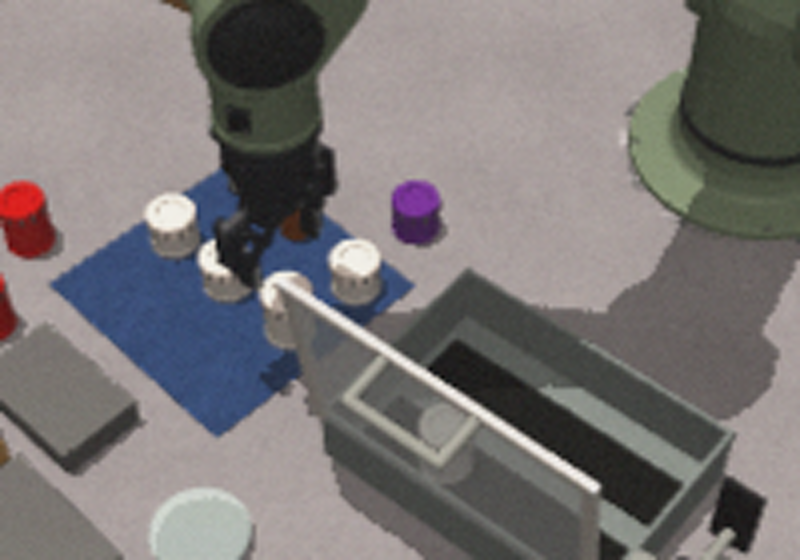

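Request:
{"name": "move_arm", "arguments": {"motion": [[[0,-1,-30],[0,0,0]],[[0,-1,-60],[0,0,0]],[[0,-1,-80],[0,0,0]],[[0,-1,-87],[0,0,0]],[[0,-1,-87],[0,0,0]]]}}

```text
clock: 25.15
position: [0.5363, -0.1748, 0.0121]
tool_rot: [3.141, 0.0, 1.671]
force: [-0.5, 0.0, 0.7]
grip_width: 0.0759
```

Request:
{"name": "move_arm", "arguments": {"motion": [[[0,0,0],[0,0,0]],[[0,0,0],[0,0,0]],[[0,0,0],[0,0,0]],[[0,0,0],[0,0,0]]], "jaw": 40}}

```text
clock: 25.65
position: [0.5365, -0.1749, 0.0128]
tool_rot: [3.14, 0.0, 1.671]
force: [-2.9, 1.0, 7.9]
grip_width: 0.051
```

```bash
python3 - <<'E'
from h import *
s=observe();print(s["position"],s["clock"])
F=grab_frame("top");t=tops(F,(210,180,260,205));print(t,wc(atz(F,*t[0][:2],.069)))
for q in((.045,.055),(-.045,-.09),(-.045,0),(-.045,.09)): print(q,cw(*q,0))
E
```

```text
[ 0.5365373  -0.17494251  0.01279764] 25.65
[(240.0, 193.4, 14.6, 15.0, 193)] [ 0.04677554 -0.05608557  0.069     ]
(0.045, 0.055) [0.52769027 0.1599138  0.        ]
(-0.045, -0.09) [0.45260042 0.0066607  0.        ]
(-0.045, 0) [0.44362436 0.09621197 0.        ]
(-0.045, 0.09) [0.43464831 0.18576325 0.        ]
```

Request:
{"name": "move_arm", "arguments": {"motion": [[[0,0,20],[0,0,0]],[[0,0,65],[0,0,0]],[[0,10,110],[0,0,0]],[[0,45,115],[0,0,0]],[[-1,95,115],[0,0,0]],[[-2,150,115],[0,0,0]],[[-4,205,115],[0,0,0]],[[-6,260,115],[0,0,0]],[[-8,305,115],[0,0,0]],[[-8,330,112],[0,0,0]],[[-8,335,90],[0,0,0]],[[-8,335,90],[0,0,0]]]}}

```text
clock: 27.2
position: [0.5274, 0.1605, 0.102]
tool_rot: [-3.14, 0.0, 1.672]
force: [-0.2, -1.5, -2.3]
grip_width: 0.0514
```

Request:
{"name": "move_arm", "arguments": {"motion": [[[0,0,-25],[0,0,0]],[[0,0,-50],[0,0,0]],[[0,0,-70],[0,0,0]],[[0,0,-80],[0,0,0]],[[0,0,-84],[0,0,0]],[[0,0,-87],[0,0,0]],[[0,0,-87],[0,0,0]]]}}

```text
clock: 28.08
position: [0.5283, 0.1602, 0.0152]
tool_rot: [3.141, -0.0, 1.671]
force: [0.7, 0.7, -2.1]
grip_width: 0.0509
```

```bash
python3 - <<'E'
from h import *
s=observe();print(s["position"],s["force"],s["grip_width"],wc(s["position"]))
E
```

```text
[0.52830041 0.1602315  0.01517406] [ 0.67027138  0.67170389 -2.06369219] 0.05089147660340502 [0.04563879 0.05525526 0.01517406]
```

Request:
{"name": "move_arm", "arguments": {"motion": [[[0,0,-1],[0,0,0]],[[0,0,-1],[0,0,0]],[[0,0,20],[0,0,0]],[[0,0,65],[0,0,0]],[[0,-10,110],[0,0,0]],[[-5,-45,120],[0,0,0]],[[-15,-100,120],[0,0,0]],[[-30,-155,120],[0,0,0]],[[-45,-210,120],[0,0,0]],[[-62,-265,120],[0,0,0]],[[-75,-310,115],[0,0,0]],[[-79,-328,100],[0,0,0]]], "jaw": 68}}

```text
clock: 29.58
position: [0.4487, -0.1706, 0.1157]
tool_rot: [3.139, 0.001, 1.667]
force: [0.5, 0.9, -0.2]
grip_width: 0.0675
```

Request:
{"name": "move_arm", "arguments": {"motion": [[[0,0,-10],[0,0,0]],[[0,0,-10],[0,0,0]]], "jaw": 76}}

```text
clock: 29.82
position: [0.4491, -0.167, 0.1045]
tool_rot: [-3.141, -0.001, 1.671]
force: [-1.3, -0.5, -0.2]
grip_width: 0.076
```

```bash
python3 - <<'E'
from h import *
s=observe();print(s["position"],s["clock"])
F=grab_frame("top"),grab_frame("scene")
save("g15t",F[0],(140,100,420,280),2.8);save("g15",F[1],(150,100,350,240),4)
t=tops(F[0],(160,160,275,250));print(t,[wc(atz(F[0],*a[:2],.069)).round(4) for a in t]);print(tops(F[0],(285,140,375,230)));print(tops(F[1],(150,100,345,260)))
E
```

```text
[ 0.44913011 -0.16698168  0.10449367] 29.825
[(240.0, 193.4, 14.6, 15.1, 194), (204.6, 197.7, 14.9, 15.1, 197)] [array([ 0.0468, -0.0561,  0.069 ]), array([0.0471, 0.0561, 0.069 ])]
[(363.4, 190.3, 14.0, 14.5, 180), (338.4, 190.2, 11.1, 15.4, 141)]
[(191.9, 152.5, 8.7, 11.8, 94), (205.5, 163.4, 8.6, 11.8, 94), (261.0, 196.9, 2.0, 107.0, 209), (199.2, 232.1, 20.5, 24.8, 429), (317.5, 250.0, 8.0, 19.9, 127)]
```

View pics/g15t.png

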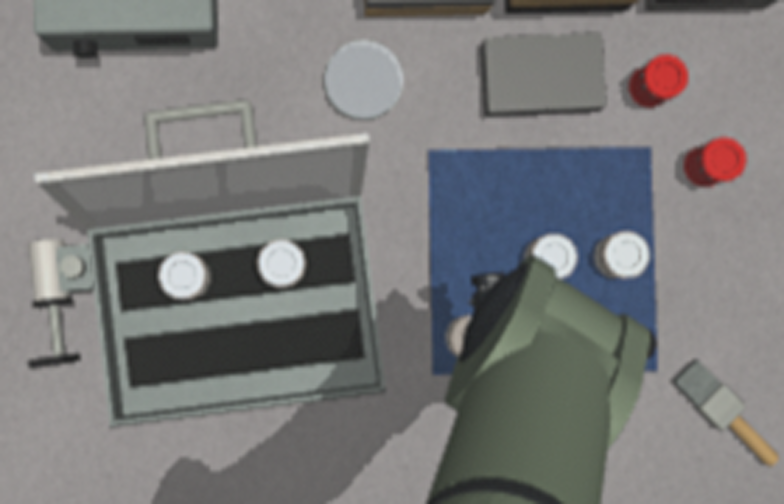

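View pics/g15.png

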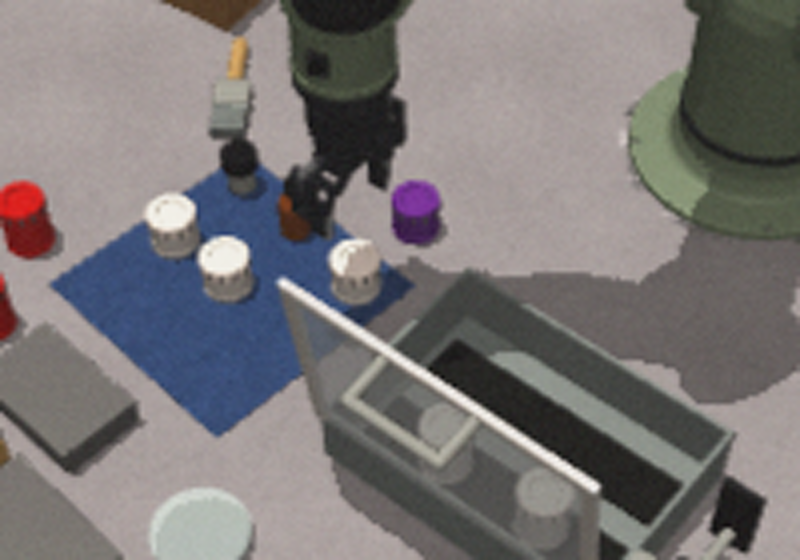

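Request:
{"name": "move_arm", "arguments": {"motion": [[[0,0,-30],[0,0,0]],[[0,0,-65],[0,0,0]],[[0,0,-90],[0,0,0]],[[0,0,-102],[0,0,0]],[[0,0,-102],[0,0,0]]]}}

```text
clock: 30.55
position: [0.4492, -0.1676, 0.0028]
tool_rot: [-3.141, -0.0, 1.671]
force: [1.2, -0.6, -0.4]
grip_width: 0.0757
```

Request:
{"name": "move_arm", "arguments": {"motion": [[[0,0,0],[0,0,0]],[[0,0,0],[0,0,0]],[[0,0,0],[0,0,0]],[[0,0,0],[0,0,0]]], "jaw": 40}}

```text
clock: 31.05
position: [0.4496, -0.1678, 0.0039]
tool_rot: [3.14, 0.0, 1.671]
force: [-1.6, 1.0, 10.0]
grip_width: 0.0514
```

Request:
{"name": "move_arm", "arguments": {"motion": [[[0,0,20],[0,0,0]],[[0,0,65],[0,0,0]],[[0,10,110],[0,0,0]],[[0,50,118],[0,0,0]],[[-2,105,118],[0,0,0]],[[-5,160,118],[0,0,0]],[[-8,215,118],[0,0,0]],[[-10,270,118],[0,0,0]],[[-13,320,118],[0,0,0]],[[-14,348,114],[0,0,0]],[[-14,353,90],[0,0,0]],[[-14,353,90],[0,0,0]]]}}

```text
clock: 32.55
position: [0.4344, 0.1853, 0.0925]
tool_rot: [-3.14, 0.001, 1.672]
force: [-0.3, 0.2, -1.8]
grip_width: 0.0513
```

Request:
{"name": "move_arm", "arguments": {"motion": [[[0,0,-25],[0,0,0]],[[0,0,-50],[0,0,0]],[[0,0,-70],[0,0,0]],[[0,0,-80],[0,0,0]],[[0,0,-85],[0,0,0]],[[0,0,-88],[0,0,0]],[[0,0,-88],[0,0,0]]]}}

```text
clock: 33.42
position: [0.4355, 0.1853, 0.0056]
tool_rot: [3.141, -0.001, 1.671]
force: [-1.1, -1.2, 3.5]
grip_width: 0.051
```

```bash
python3 - <<'E'
from h import *
s=observe();print(s["position"],s["force"],s["grip_width"],wc(s["position"]))
E
```

```text
[0.43552519 0.18529328 0.00556436] [-1.06031387 -1.17456075  3.50526283] 0.05103353350202963 [-0.04417436  0.08944493  0.00556436]
```

Request:
{"name": "move_arm", "arguments": {"motion": [[[0,0,0],[0,0,0]],[[0,0,0],[0,0,0]],[[0,0,20],[0,0,0]],[[0,0,65],[0,0,0]],[[0,-10,110],[0,0,0]],[[5,-50,120],[0,0,0]],[[12,-105,120],[0,0,0]],[[22,-160,120],[0,0,0]],[[35,-215,120],[0,0,0]],[[55,-270,120],[0,0,0]],[[75,-325,120],[0,0,0]],[[90,-380,120],[0,0,0]]], "jaw": 68}}

```text
clock: 34.92
position: [0.5258, -0.1967, 0.1254]
tool_rot: [3.141, 0.0, 1.671]
force: [0.4, 0.8, 1.1]
grip_width: 0.0681
```

Request:
{"name": "move_arm", "arguments": {"motion": [[[10,-45,0],[0,0,0]],[[15,-69,-10],[0,0,0]],[[15,-69,-20],[0,0,0]],[[15,-69,-20],[0,0,0]]], "jaw": 76}}

```text
clock: 35.42
position: [0.5397, -0.2629, 0.1043]
tool_rot: [-3.141, -0.001, 1.671]
force: [-0.1, -0.9, 0.3]
grip_width: 0.0759
```

```bash
python3 - <<'E'
from h import *
s=observe();print(s["position"],s["clock"])
F=grab_frame("top"),grab_frame("scene")
save("g16t",F[0],(140,100,420,280),2.8);save("g16",F[1],(150,100,350,240),4)
t=tops(F[0],(160,160,275,250));print(t,[wc(atz(F[0],*a[:2],z)).round(4) for a in t for z in (.069,.051)]);print(tops(F[0],(285,140,375,230)));print(tops(F[1],(150,100,345,260)))
E
```

```text
[ 0.53969322 -0.26286287  0.10431586] 35.425
[(240.0, 193.4, 14.6, 15.2, 195), (204.6, 197.7, 14.9, 15.1, 197), (198.4, 227.1, 14.4, 15.0, 191)] [array([ 0.0468, -0.0561,  0.069 ]), array([ 0.0476, -0.0558,  0.051 ]), array([0.0471, 0.0561, 0.069 ]), array([0.0479, 0.0581, 0.051 ]), array([-0.0421,  0.0863,  0.069 ]), array([-0.0426,  0.0887,  0.051 ])]
[]
[(261.0, 196.9, 2.0, 106.2, 210), (307.2, 213.6, 11.0, 13.1, 129), (199.2, 232.1, 20.6, 24.6, 425), (317.5, 250.1, 7.9, 19.7, 126)]
```

View pics/g16t.png

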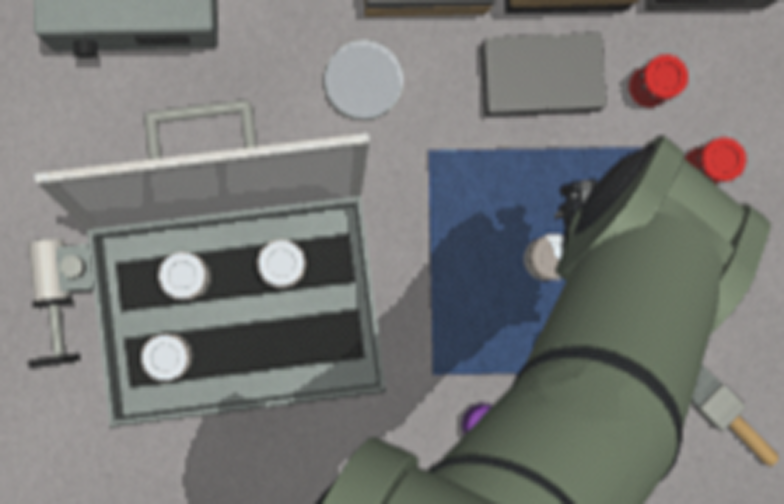

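View pics/g16.png

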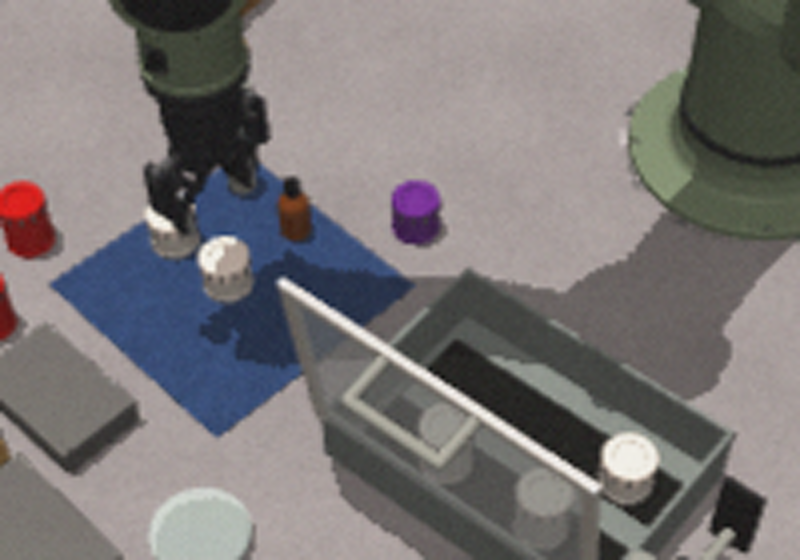

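Request:
{"name": "move_arm", "arguments": {"motion": [[[0,0,-30],[0,0,0]],[[0,0,-65],[0,0,0]],[[0,0,-90],[0,0,0]],[[0,0,-102],[0,0,0]],[[0,0,-102],[0,0,0]]]}}

```text
clock: 36.15
position: [0.5402, -0.2634, 0.0029]
tool_rot: [-3.141, -0.0, 1.671]
force: [0.4, 0.8, 0.6]
grip_width: 0.0758
```

Request:
{"name": "move_arm", "arguments": {"motion": [[[0,0,0],[0,0,0]],[[0,0,0],[0,0,0]],[[0,0,0],[0,0,0]],[[0,0,0],[0,0,0]]], "jaw": 40}}

```text
clock: 36.65
position: [0.5407, -0.2639, 0.0041]
tool_rot: [3.14, 0.0, 1.671]
force: [-2.5, 1.4, 8.5]
grip_width: 0.0507
```

Request:
{"name": "move_arm", "arguments": {"motion": [[[0,0,20],[0,0,0]],[[0,0,65],[0,0,0]],[[-3,10,110],[0,0,0]],[[-15,50,118],[0,0,0]],[[-30,105,118],[0,0,0]],[[-48,160,118],[0,0,0]],[[-65,215,118],[0,0,0]],[[-80,270,118],[0,0,0]],[[-92,325,118],[0,0,0]],[[-97,355,114],[0,0,0]],[[-97,360,90],[0,0,0]],[[-97,360,90],[0,0,0]]]}}

```text
clock: 38.15
position: [0.4426, 0.0965, 0.093]
tool_rot: [-3.141, -0.0, 1.671]
force: [0.8, -0.8, -1.8]
grip_width: 0.0509
```

Request:
{"name": "move_arm", "arguments": {"motion": [[[0,0,-25],[0,0,0]],[[0,0,-50],[0,0,0]],[[0,0,-70],[0,0,0]],[[0,0,-80],[0,0,0]],[[0,0,-85],[0,0,0]],[[0,0,-88],[0,0,0]],[[0,0,-88],[0,0,0]]]}}

```text
clock: 39.02
position: [0.4436, 0.0962, 0.0057]
tool_rot: [3.14, -0.0, 1.67]
force: [-2.3, -0.8, 7.4]
grip_width: 0.0512
```

```bash
python3 - <<'E'
from h import *
s=observe();print(s["position"],s["force"],s["grip_width"],wc(s["position"]))
E
```

```text
[0.44356539 0.09615618 0.00566502] [-2.29184573 -0.81413322  7.38289062] 0.05124993959838591 [-4.50642408e-02 -4.96327807e-05  5.66501904e-03]
```

Next is short C at (0.541,-0.348): dx=+97, dy=-445.

Request:
{"name": "move_arm", "arguments": {"motion": [[[0,0,0],[0,0,0]],[[0,0,0],[0,0,0]],[[0,0,20],[0,0,0]],[[0,0,65],[0,0,0]],[[3,-10,110],[0,0,0]],[[12,-50,120],[0,0,0]],[[24,-105,120],[0,0,0]],[[36,-160,120],[0,0,0]],[[50,-215,120],[0,0,0]],[[62,-270,120],[0,0,0]],[[74,-325,120],[0,0,0]],[[87,-380,120],[0,0,0]]], "jaw": 68}}

```text
clock: 40.52
position: [0.5304, -0.2857, 0.1255]
tool_rot: [3.141, 0.0, 1.671]
force: [1.3, 1.3, -0.6]
grip_width: 0.0681
```

Request:
{"name": "move_arm", "arguments": {"motion": [[[7,-45,0],[0,0,0]],[[10,-65,-10],[0,0,0]],[[10,-65,-20],[0,0,0]],[[10,-65,-20],[0,0,0]]], "jaw": 76}}

```text
clock: 41.02
position: [0.5399, -0.347, 0.1039]
tool_rot: [-3.14, -0.002, 1.672]
force: [0.1, 1.3, -0.3]
grip_width: 0.076
```

```bash
python3 - <<'E'
from h import *
s=observe();print(s["position"],s["clock"])
F=grab_frame("top"),grab_frame("scene")
save("g17t",F[0],(140,100,420,280),2.8);save("g17",F[1],(150,100,350,240),4)
t=tops(F[0],(160,160,275,250));print(t,[wc(atz(F[0],*a[:2],z)).round(4) for a in t for z in (.069,.051)])
E
```

```text
[ 0.53985346 -0.34697527  0.1038688 ] 41.025
[(170.6, 161.1, 2.3, 27.7, 60), (240.0, 193.4, 14.6, 15.3, 196), (204.6, 197.7, 14.9, 15.2, 199), (226.6, 224.0, 14.4, 15.1, 192), (198.4, 227.1, 14.4, 15.1, 192)] [array([0.1752, 0.1489, 0.069 ]), array([0.178 , 0.1522, 0.051 ]), array([ 0.0468, -0.0561,  0.069 ]), array([ 0.0476, -0.0558,  0.051 ]), array([0.0471, 0.0561, 0.069 ]), array([0.0479, 0.0581, 0.051 ]), array([-0.0435, -0.0026,  0.069 ]), array([-0.044 , -0.0015,  0.051 ]), array([-0.0421,  0.0863,  0.069 ]), array([-0.0426,  0.0887,  0.051 ])]
```

View pics/g17t.png

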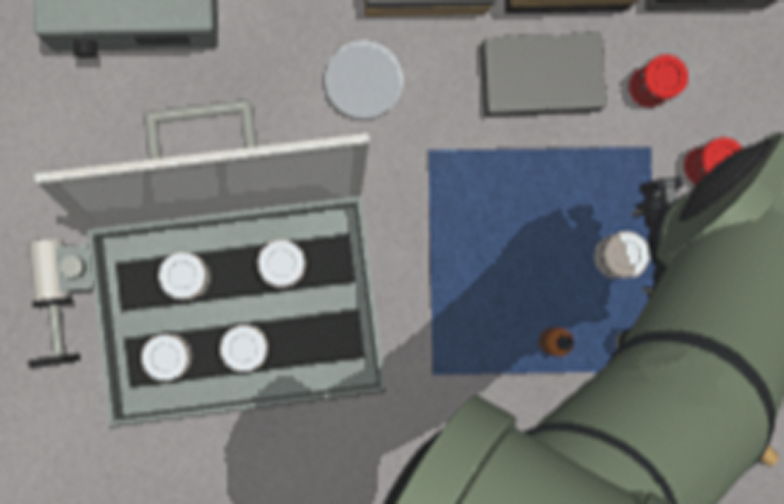

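View pics/g17.png

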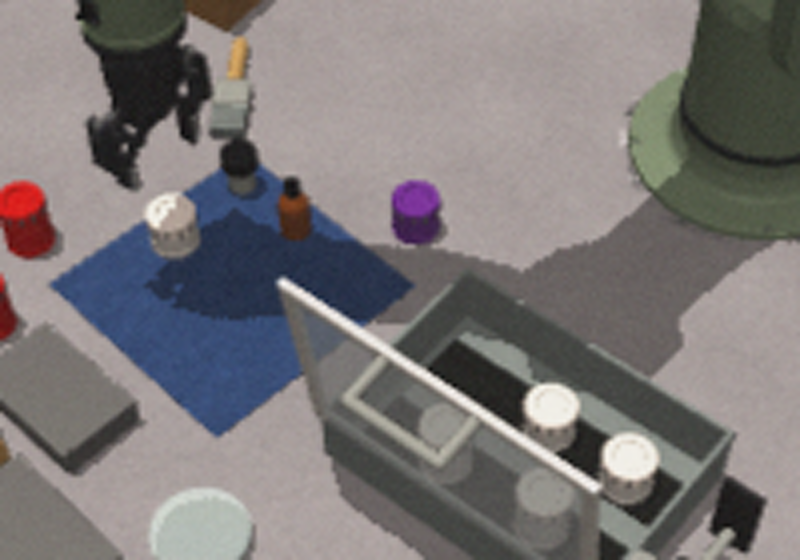

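Request:
{"name": "move_arm", "arguments": {"motion": [[[0,-1,-30],[0,0,0]],[[0,-1,-65],[0,0,0]],[[0,-1,-90],[0,0,0]],[[0,-1,-102],[0,0,0]],[[0,-1,-102],[0,0,0]]]}}

```text
clock: 41.75
position: [0.5402, -0.3494, 0.0028]
tool_rot: [-3.141, -0.0, 1.671]
force: [0.2, 0.1, 0.6]
grip_width: 0.0759
```

Request:
{"name": "move_arm", "arguments": {"motion": [[[0,0,0],[0,0,0]],[[0,0,0],[0,0,0]],[[0,0,0],[0,0,0]],[[0,0,0],[0,0,0]]], "jaw": 40}}

```text
clock: 42.25
position: [0.5407, -0.35, 0.0041]
tool_rot: [3.14, 0.001, 1.671]
force: [-0.4, 1.6, 6.6]
grip_width: 0.0513
```

Request:
{"name": "move_arm", "arguments": {"motion": [[[0,0,20],[0,0,0]],[[0,0,65],[0,0,0]],[[-3,10,110],[0,0,0]],[[-15,50,118],[0,0,0]],[[-30,105,118],[0,0,0]],[[-48,160,118],[0,0,0]],[[-62,215,118],[0,0,0]],[[-75,270,118],[0,0,0]],[[-85,325,118],[0,0,0]],[[-88,351,114],[0,0,0]],[[-88,356,90],[0,0,0]],[[-88,356,90],[0,0,0]]]}}

```text
clock: 43.75
position: [0.4517, 0.0065, 0.0931]
tool_rot: [-3.141, -0.0, 1.671]
force: [0.8, -0.9, -1.5]
grip_width: 0.0509
```

Request:
{"name": "move_arm", "arguments": {"motion": [[[0,0,-25],[0,0,0]],[[0,0,-50],[0,0,0]],[[0,0,-70],[0,0,0]],[[0,0,-80],[0,0,0]],[[0,0,-85],[0,0,0]],[[0,0,-88],[0,0,0]],[[0,0,-88],[0,0,0]]]}}

```text
clock: 44.62
position: [0.4526, 0.006, 0.0057]
tool_rot: [3.14, -0.0, 1.67]
force: [-2.8, -2.1, 9.9]
grip_width: 0.0511
```

```bash
python3 - <<'E'
from h import *
s=observe();print(s["position"],s["force"],s["grip_width"],wc(s["position"]))
E
```

```text
[0.45258748 0.00604    0.00572191] [-2.80520632 -2.10231864  9.92942208] 0.05114360688276151 [-0.04507478 -0.09061632  0.00572191]
```

Request:
{"name": "move_arm", "arguments": {"motion": [[[0,0,0],[0,0,0]],[[0,0,0],[0,0,0]],[[0,0,20],[0,0,0]],[[0,0,65],[0,0,0]],[[0,-20,120],[0,0,0]],[[0,-60,180],[0,0,0]],[[0,-110,240],[0,0,0]],[[0,-160,300],[0,0,0]],[[0,-180,350],[0,0,0]],[[0,-180,370],[0,0,0]]], "jaw": 68}}

```text
clock: 45.88
position: [0.4513, -0.1757, 0.3775]
tool_rot: [3.14, 0.0, 1.668]
force: [0.6, 0.9, -0.2]
grip_width: 0.0685
```

```bash
python3 - <<'E'
from h import *
s=observe();print(s["position"],s["clock"])
F=grab_frame("top"),grab_frame("scene")
save("g18t",F[0],(140,100,420,280),2.8);save("g18",F[1],(150,60,350,240),4)
t=tops(F[0],(172,175,275,250));s2=tops(F[1],(290,160,345,260))
for a in t:
    q=[wc(atz(F[0],*a[:2],z)).round(4) for z in (.069,.051)];print(a,q[0] if q[0][0]>0 else q[1])
    for b in s2:
        p,e=tri(F[0],a[:2],F[1],b[:2])
        if e<.012: print("  tri",wc(p).round(4),e)
E
```

```text
[ 0.45132352 -0.17571346  0.37753801] 45.875
(240.0, 193.4, 14.6, 15.0, 193) [ 0.0468 -0.0561  0.069 ]
(204.6, 197.7, 14.9, 15.1, 197) [0.0471 0.0561 0.069 ]
(252.7, 219.8, 11.1, 15.0, 145) [-0.0412 -0.0857  0.051 ]
(226.6, 223.9, 14.4, 15.0, 190) [-0.0437 -0.0015  0.051 ]
(198.3, 227.1, 14.5, 14.8, 189) [-0.0426  0.089   0.051 ]
  tri [-0.0433  0.0897  0.0543] 0.00272762947275782
```

View pics/g18t.png

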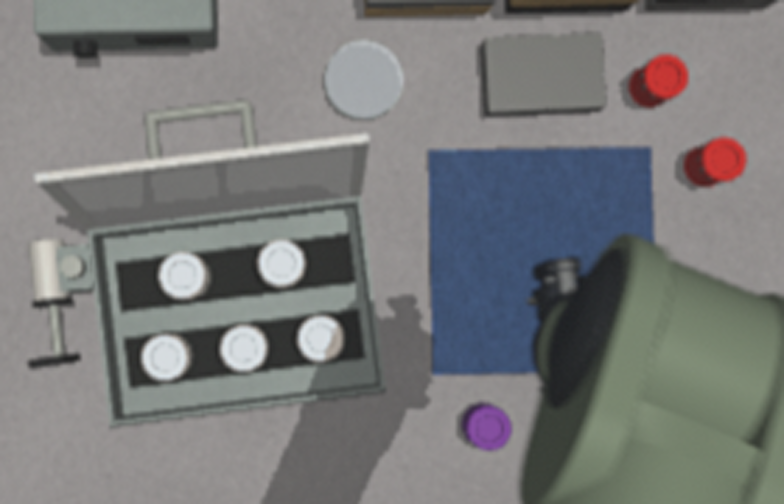

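View pics/g18.png

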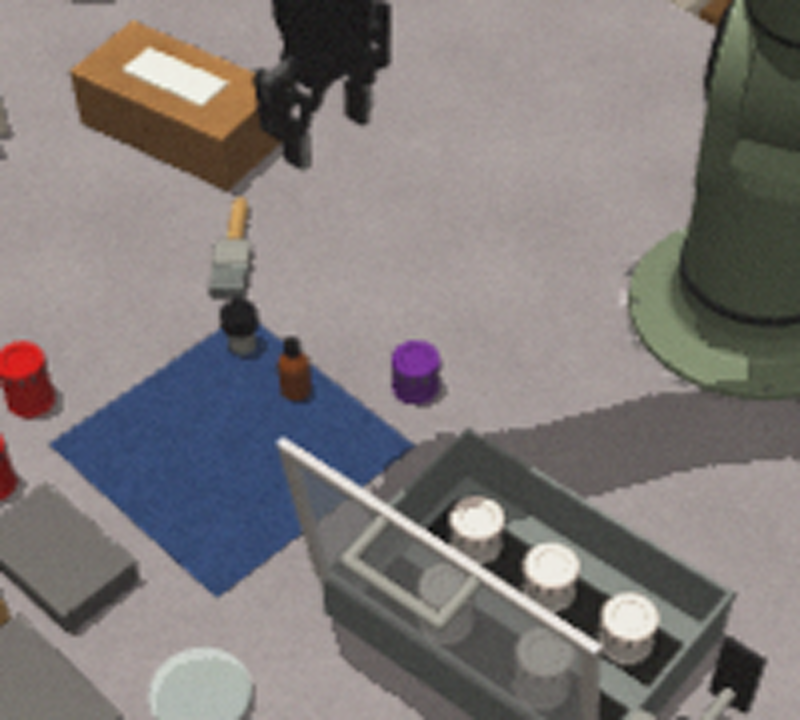

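Request:
{"name": "move_arm", "arguments": {"motion": [[[25,25,0],[0,0,0]],[[60,65,0],[0,0,0]],[[95,110,0],[0,0,0]],[[130,155,0],[0,0,0]],[[165,205,0],[0,0,0]],[[195,250,0],[0,0,0]],[[218,280,0],[0,0,0]],[[224,294,-15],[0,0,0]],[[224,294,-30],[0,0,0]],[[224,294,-30],[0,0,0]],[[224,294,-30],[0,0,0]]], "jaw": 42}}

```text
clock: 47.35
position: [0.6759, 0.1191, 0.3456]
tool_rot: [3.141, -0.0, 1.669]
force: [0.5, 0.3, 0.5]
grip_width: 0.0423
```

```bash
python3 - <<'E'
from h import *
s=observe();print(s["position"],s["clock"],s["grip_width"],hand(1.7))
F=grab_frame("top"),grab_frame("scene")
save("g19",F[1],(150,60,350,240),4)
t=tops(F[0],(172,175,275,250));print(t)
E
```

```text
[0.67587576 0.11905033 0.34561061] 47.35 0.04227301737030753 [0.67608346 0.1195122  0.2760497 ]
[(240.0, 193.3, 14.5, 14.9, 191), (254.0, 220.3, 14.2, 14.6, 184), (226.5, 224.0, 14.3, 14.8, 187)]
```

View pics/g19.png

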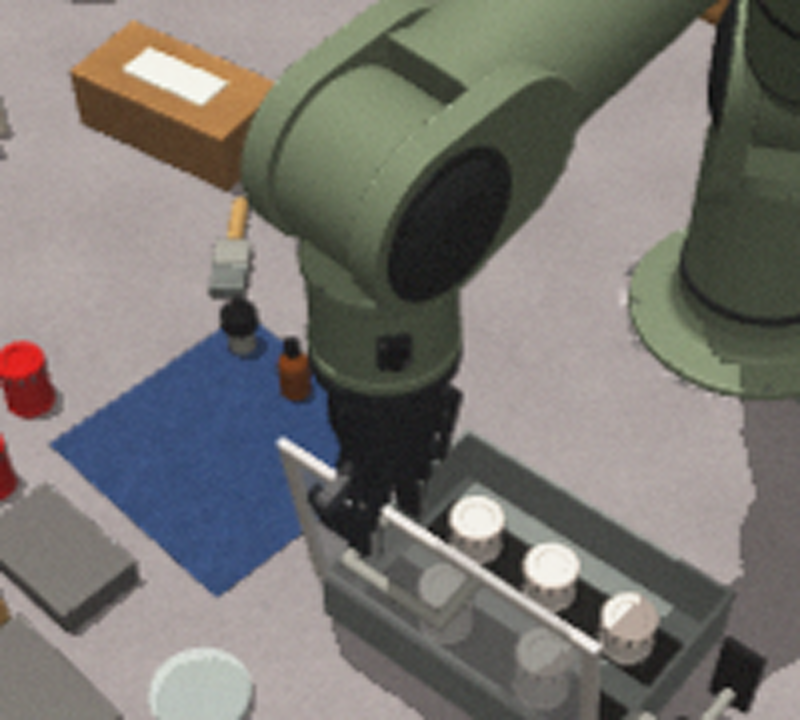

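Request:
{"name": "move_arm", "arguments": {"motion": [[[0,0,-30],[0,0,0]],[[0,0,-60],[0,0,0]],[[0,0,-82],[0,0,0]],[[0,0,-96],[0,0,0]],[[0,0,-96],[0,0,0]]]}}

```text
clock: 48.08
position: [0.6759, 0.1201, 0.2486]
tool_rot: [-3.141, 0.0, 1.671]
force: [-0.2, 0.2, -0.4]
grip_width: 0.0426
```

Request:
{"name": "move_arm", "arguments": {"motion": [[[0,0,0],[0,0,0]],[[0,0,0],[0,0,0]],[[0,0,0],[0,0,0]],[[0,0,0],[0,0,0]],[[0,0,0],[0,0,0]]], "jaw": 0}}

```text
clock: 48.7
position: [0.6746, 0.1199, 0.2498]
tool_rot: [-3.139, -0.001, 1.671]
force: [-17.6, -1.8, 12.6]
grip_width: 0.0104
```

Request:
{"name": "move_arm", "arguments": {"motion": [[[-8,-1,4],[0,0,0]],[[-21,-2,8],[0,0,0]],[[-42,-4,13],[0,0,0]],[[-63,-7,16],[0,0,0]],[[-84,-9,17],[0,0,0]],[[-106,-11,16],[0,0,0]],[[-128,-13,12],[0,0,0]],[[-148,-15,6],[0,0,0]],[[-168,-17,-2],[0,0,0]],[[-188,-19,-12],[0,0,0]],[[-188,-19,-12],[0,0,0]]]}}

```text
clock: 50.08
position: [0.4867, 0.1012, 0.237]
tool_rot: [-3.141, -0.001, 1.671]
force: [-4.7, -0.5, 3.9]
grip_width: 0.0104
```

```bash
python3 - <<'E'
from h import *
s=observe();print(s["position"],s["clock"],s["grip_width"],s["force"])
save("g20",grab_frame("scene"),(150,60,350,240),4)
E
```

```text
[0.48670886 0.10121288 0.23704111] 50.075 0.01037084988027877 [-4.68513437 -0.49152233  3.92737569]
```

View pics/g20.png

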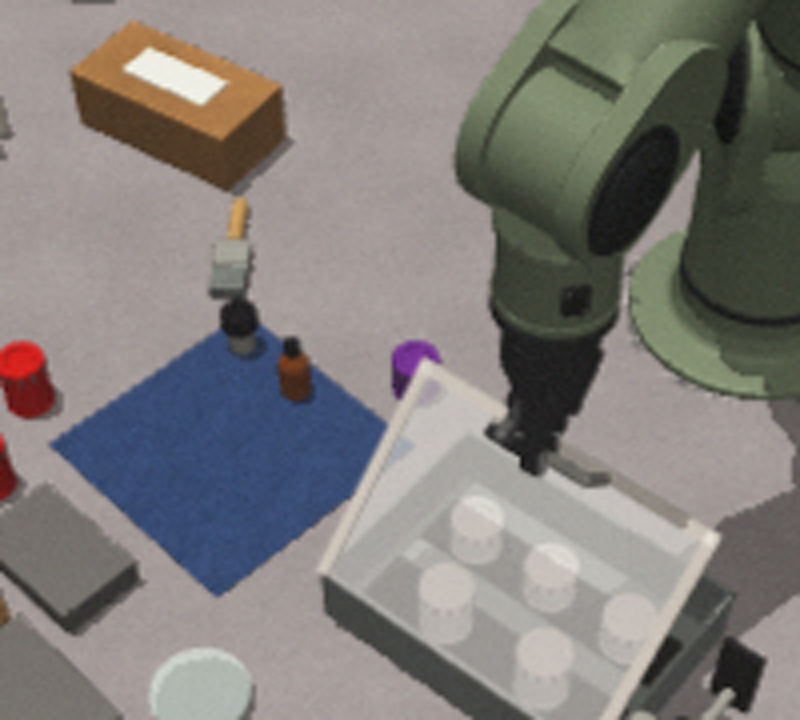

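Request:
{"name": "move_arm", "arguments": {"motion": [[[-18,-2,-12],[0,0,0]],[[-34,-3,-26],[0,0,0]],[[-50,-5,-41],[0,0,0]],[[-63,-6,-58],[0,0,0]],[[-75,-8,-76],[0,0,0]],[[-86,-9,-96],[0,0,0]],[[-92,-9,-110],[0,0,0]],[[-97,-10,-124],[0,0,0]],[[-99,-10,-133],[0,0,0]],[[-99,-10,-138],[0,0,0]],[[-99,-10,-138],[0,0,0]]]}}

```text
clock: 51.5
position: [0.3874, 0.0913, 0.0985]
tool_rot: [-3.137, -0.001, 1.671]
force: [-13.5, 2.0, 0.5]
grip_width: 0.0105
```

Request:
{"name": "move_arm", "arguments": {"motion": [[[0,0,0],[0,0,0]],[[0,0,0],[0,0,0]],[[0,0,20],[0,0,0]],[[0,0,60],[0,0,0]],[[0,0,100],[0,0,0]],[[0,0,110],[0,0,0]]], "jaw": 44}}

```text
clock: 52.25
position: [0.3904, 0.0917, 0.2109]
tool_rot: [3.138, -0.002, 1.671]
force: [-0.3, 0.0, -0.2]
grip_width: 0.044
```

```bash
python3 - <<'E'
from h import *
s=observe();print(s["position"],s["clock"],s["grip_width"],s["force"])
f=grab_frame("scene");d=cv2.resize(f["frame"],None,fx=4,fy=4,interpolation=cv2.INTER_CUBIC)
for y in(-.155,.155):
    for x in(-.11,.11):
        q=(proj(f,cw(x,y,.0805))+.5)*4-.5;cv2.circle(d,tuple(int(i) for i in q),3,(0,255,0),-1)
cv2.imwrite("pics/g21.png",d[400:1100,800:1480,::-1])
p=cw(-.030,.1957,.08)
print("grip pt plate",p, "shift",(p[:2]-s["position"][:2])*1000)
E
```

```text
[0.3903901  0.09167235 0.21086886] 52.25 0.04397243597828425 [-0.34422796  0.03987456 -0.2338185 ]
grip pt plate [0.43903165 0.29243225 0.08      ] shift [ 48.64155133 200.75989845]
```

View pics/g21.png

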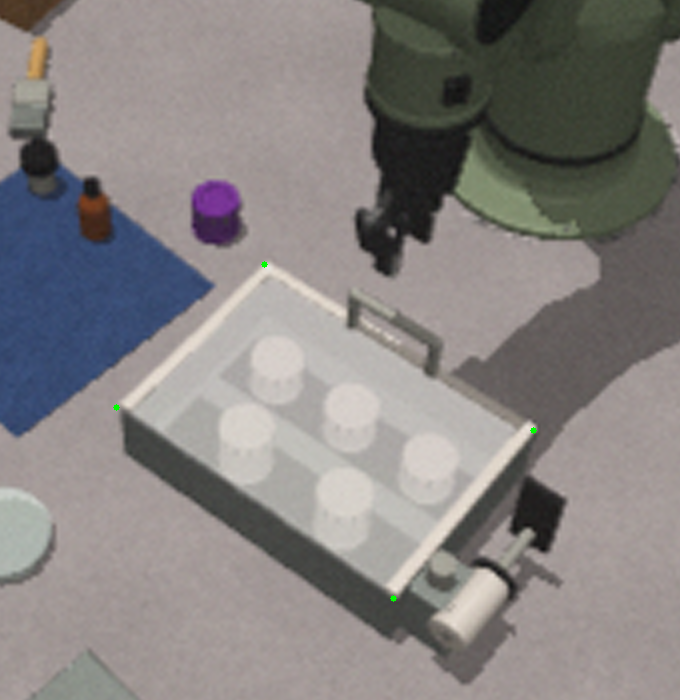

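```bash
python3 - <<'E'
from h import *
F=grab_frame("top"),grab_frame("scene")
p,e=tri(F[0],(159.0,228.4),F[1],(336.9,220.6));print(p,e,wc(p))
save("g22t",F[0],(145,195,195,245),10)
for q in(cw(-.03,.1757,.125),cw(-.03,.2157,.125)):print((proj(F[0],q)-[145,195]+.5)*10)
E
```

```text
[0.4348787  0.29711646 0.12950019] 0.014334043538534942 [-0.03366507  0.20077504  0.12950019]
[211.94926625 331.4536821 ]
[ 78.23648201 348.29377042]
```

View pics/g22t.png

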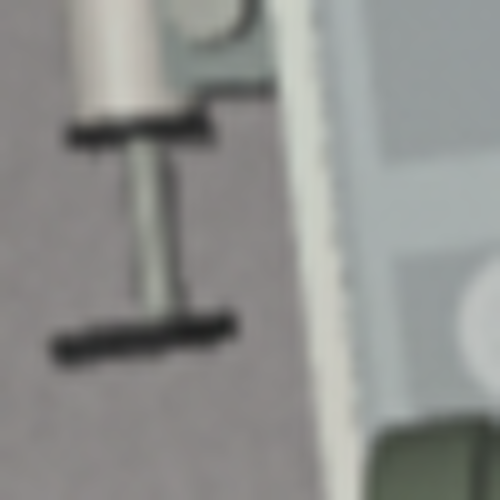

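Request:
{"name": "move_arm", "arguments": {"motion": [[[8,25,0],[0,0,0]],[[20,75,0],[0,0,0]],[[32,130,0],[0,0,0]],[[42,180,0],[0,0,0]],[[48,209,-5],[0,0,0]],[[48,209,-35],[0,0,0]],[[48,209,-65],[0,0,0]],[[48,209,-65],[0,0,0]],[[48,209,-65],[0,0,0]]], "grip_force": 60, "jaw": 44}}

```text
clock: 53.52
position: [0.4374, 0.3004, 0.1441]
tool_rot: [-3.142, 0.0, 1.67]
force: [0.4, 0.7, 0.5]
grip_width: 0.0441
```

```bash
python3 - <<'E'
from h import *
s=observe();print(s["position"],wc(s["position"]),s["clock"],s["grip_width"],s["force"])
save("g23",grab_frame("scene"),(290,150,390,250),6)
E
```

```text
[0.43744295 0.30038508 0.1440532 ] [-0.03078761  0.20377163  0.1440532 ] 53.525 0.04413895926592432 [0.43688435 0.70485576 0.52751309]
```

View pics/g23.png

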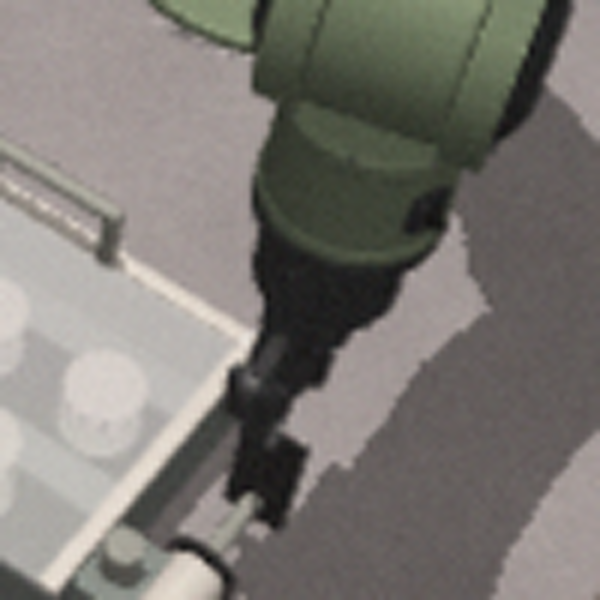

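Gripper sits above the plate. Descend and grip.

Request:
{"name": "move_arm", "arguments": {"motion": [[[0,0,-15],[0,0,0]],[[0,0,-35],[0,0,0]],[[0,0,-55],[0,0,0]],[[0,0,-66],[0,0,0]],[[0,0,-66],[0,0,0]]]}}

```text
clock: 54.2
position: [0.437, 0.3, 0.0774]
tool_rot: [-3.141, 0.0, 1.67]
force: [-0.2, 0.5, -0.2]
grip_width: 0.044
```

Request:
{"name": "move_arm", "arguments": {"motion": [[[0,0,0],[0,0,0]],[[0,0,0],[0,0,0]],[[0,0,0],[0,0,0]],[[0,0,0],[0,0,0]],[[0,0,0],[0,0,0]]], "jaw": 0}}

```text
clock: 54.82
position: [0.437, 0.3004, 0.0785]
tool_rot: [3.142, -0.001, 1.671]
force: [-3.9, -1.3, 7.9]
grip_width: 0.0093
```

```bash
python3 - <<'E'
from h import *
s=observe();print(s["position"],wc(s["position"]),s["clock"],s["grip_width"],s["force"])
save("g24",grab_frame("scene"),(290,150,390,250),6)
E
```

```text
[0.43697627 0.30044592 0.07846608] [-0.0312459   0.20387871  0.07846608] 54.825 0.009300982489452608 [-3.9221765  -1.28514923  7.93852634]
```

View pics/g24.png

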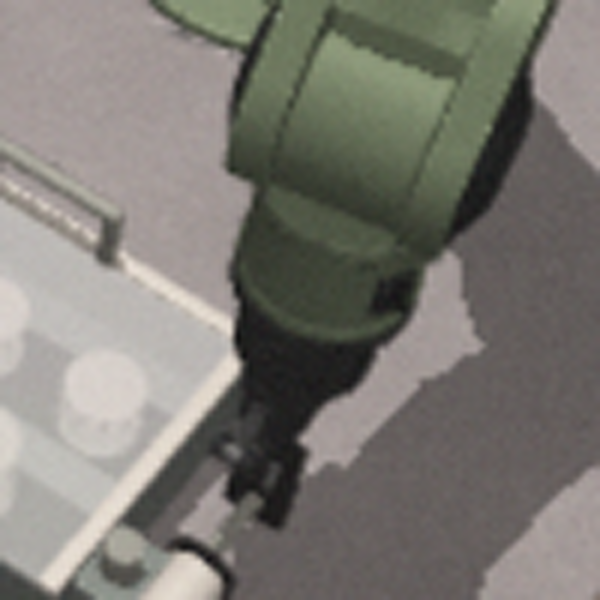

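Request:
{"name": "move_arm", "arguments": {"motion": [[[-10,-1,0],[0,0,0]],[[-25,-2.5,0],[0,0,0]],[[-40,-4,0],[0,0,0]],[[-52,-5,0],[0,0,0]],[[-60,-6,0],[0,0,0]],[[-62,-6,0],[0,0,0]],[[-62,-6,0],[0,0,0]],[[-62,-6,0],[0,0,0]],[[-62,-6,0],[0,0,0]],[[-62,-6,0],[0,0,0]]]}}

```text
clock: 56.12
position: [0.3772, 0.2945, 0.0785]
tool_rot: [3.137, -0.001, 1.67]
force: [15.3, -0.6, -4.6]
grip_width: 0.0092
```

```bash
python3 - <<'E'
from h import *
s=observe();print(s["position"],wc(s["position"]),s["clock"],s["grip_width"],s["force"])
save("g25",grab_frame("scene"),(290,150,390,250),6)
E
```

```text
[0.37722752 0.29452315 0.07851626] [-0.09128745  0.20394445  0.07851626] 56.125 0.009176691497611071 [15.29097498 -0.56278938 -4.57051989]
```

View pics/g25.png

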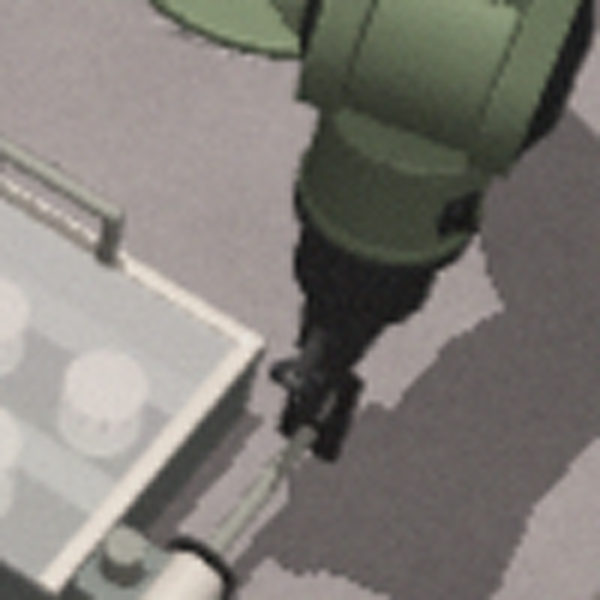

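Request:
{"name": "move_arm", "arguments": {"motion": [[[10,1,0],[0,0,0]],[[25,2.5,0],[0,0,0]],[[40,4,0],[0,0,0]],[[52,5,0],[0,0,0]],[[60,6,0],[0,0,0]],[[62,6,0],[0,0,0]],[[62,6,0],[0,0,0]]]}}

```text
clock: 57.05
position: [0.437, 0.3004, 0.0784]
tool_rot: [3.141, -0.001, 1.671]
force: [-0.9, -0.8, 11.0]
grip_width: 0.009
```

Request:
{"name": "move_arm", "arguments": {"motion": [[[0,0,0],[0,0,0]],[[0,0,0],[0,0,0]],[[0,0,0],[0,0,0]],[[0,0,0],[0,0,0]]], "jaw": 44}}

```text
clock: 57.55
position: [0.437, 0.3002, 0.0778]
tool_rot: [-3.142, 0.0, 1.671]
force: [0.5, -0.3, 0.6]
grip_width: 0.0441
```

```bash
python3 - <<'E'
from h import *
s=observe();print(s["position"],wc(s["position"]),s["clock"],s["grip_width"],s["force"])
save("g26",grab_frame("scene"),(290,150,390,250),6)
E
```

```text
[0.43703206 0.30020775 0.07775744] [-0.03121414  0.20363616  0.07775744] 57.55 0.04405457008050714 [ 0.46604566 -0.33573189  0.58108561]
```

View pics/g26.png

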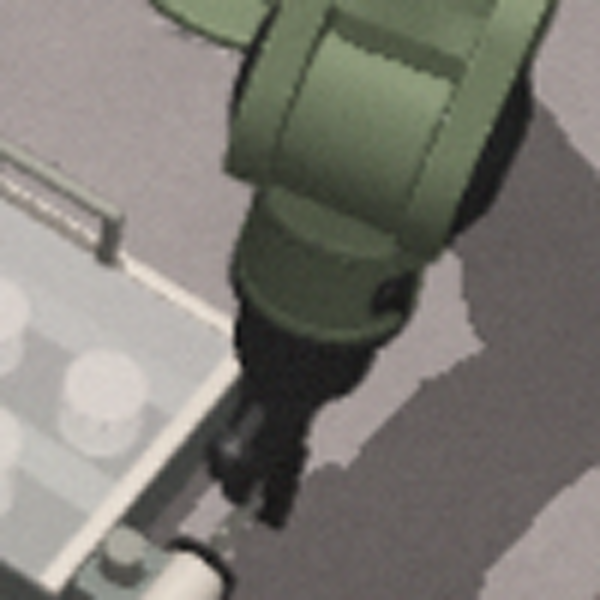

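The plate is home. Now the second stroke.

Request:
{"name": "move_arm", "arguments": {"motion": [[[0,0,0],[0,0,0]],[[0,0,0],[0,0,0]],[[0,0,0],[0,0,0]],[[0,0,0],[0,0,0]],[[0,0,0],[0,0,0]]], "jaw": 0}}

```text
clock: 58.22
position: [0.437, 0.3002, 0.0779]
tool_rot: [-3.141, -0.0, 1.671]
force: [-2.9, 0.5, 5.0]
grip_width: 0.0095
```

Request:
{"name": "move_arm", "arguments": {"motion": [[[-10,-1,0],[0,0,0]],[[-25,-2.5,0],[0,0,0]],[[-40,-4,0],[0,0,0]],[[-52,-5,0],[0,0,0]],[[-60,-6,0],[0,0,0]],[[-62,-6,0],[0,0,0]],[[-62,-6,0],[0,0,0]],[[-62,-6,0],[0,0,0]],[[-62,-6,0],[0,0,0]],[[-62,-6,0],[0,0,0]]]}}

```text
clock: 59.48
position: [0.3772, 0.2943, 0.078]
tool_rot: [3.137, -0.0, 1.67]
force: [16.2, 0.2, -11.4]
grip_width: 0.0094
```

```bash
python3 - <<'E'
from h import *
s=observe();print(s["position"],wc(s["position"]),s["clock"],s["grip_width"],s["force"])
save("g27",grab_frame("scene"),(230,120,390,260),4)
E
```

```text
[0.37721686 0.29426981 0.07795074] [-0.09132332  0.20369343  0.07795074] 59.475 0.009362281200422092 [ 16.19105356   0.18170004 -11.42542634]
```

View pics/g27.png

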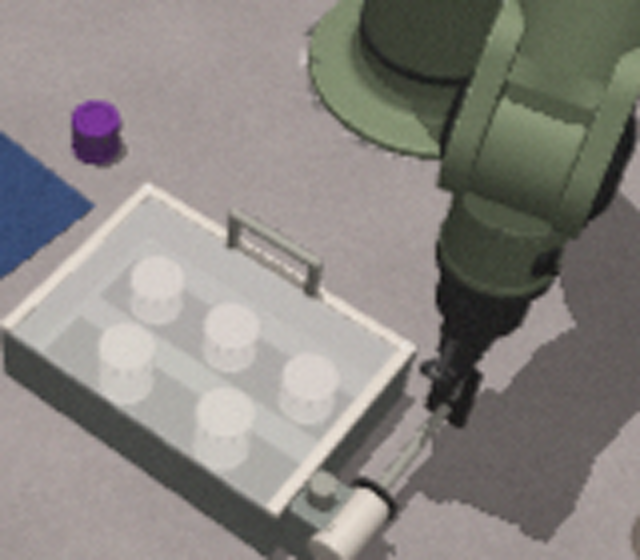

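Request:
{"name": "move_arm", "arguments": {"motion": [[[10,1,0],[0,0,0]],[[25,2.5,0],[0,0,0]],[[40,4,0],[0,0,0]],[[52,5,0],[0,0,0]],[[60,6,0],[0,0,0]],[[62,6,0],[0,0,0]],[[62,6,0],[0,0,0]]]}}

```text
clock: 60.4
position: [0.4369, 0.3002, 0.0779]
tool_rot: [-3.142, -0.0, 1.671]
force: [2.0, -0.0, 3.6]
grip_width: 0.0092
```

Request:
{"name": "move_arm", "arguments": {"motion": [[[0,0,0],[0,0,0]],[[0,0,0],[0,0,0]],[[0,0,0],[0,0,0]],[[0,0,20],[0,0,0]],[[0,0,60],[0,0,0]],[[0,0,110],[0,0,0]],[[-15,15,160],[0,0,0]],[[-45,45,190],[0,0,0]],[[-75,85,200],[0,0,0]],[[-95,115,200],[0,0,0]],[[-100,120,200],[0,0,0]],[[-100,120,200],[0,0,0]]], "jaw": 44}}

```text
clock: 61.9
position: [0.3371, 0.4198, 0.2776]
tool_rot: [-3.141, 0.001, 1.671]
force: [0.2, -0.2, -0.6]
grip_width: 0.0441
```

```bash
python3 - <<'E'
from h import *
s=observe();print(s["position"],s["clock"],s["force"])
F=grab_frame("top"),grab_frame("scene")
save("g28t",F[0],s=1.5);save("g28",F[1],(140,100,420,280),2.8)
t=tops(F[0],(172,175,275,250),150);print(t)
E
```

```text
[0.33712618 0.41982694 0.27763163] 61.9 [ 0.19187714 -0.20218699 -0.58343623]
[(222.5, 210.4, 77.5, 119.2, 5284)]
```

View pics/g28t.png

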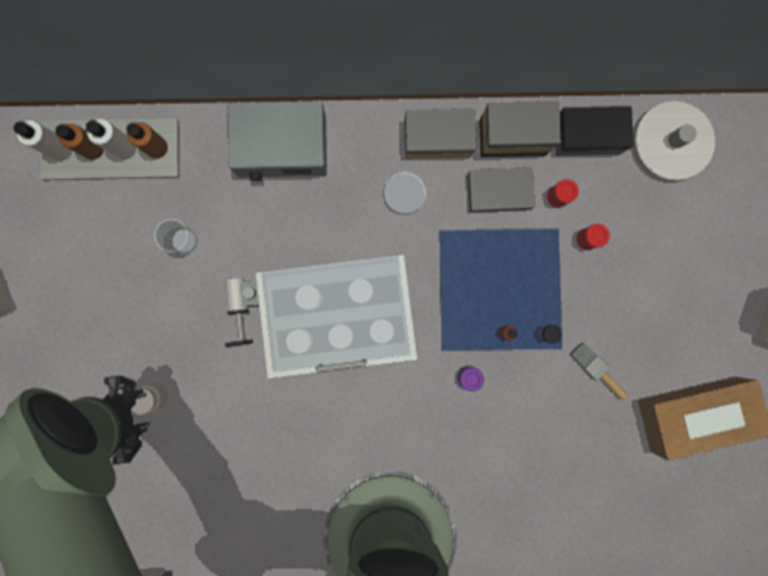

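View pics/g28.png

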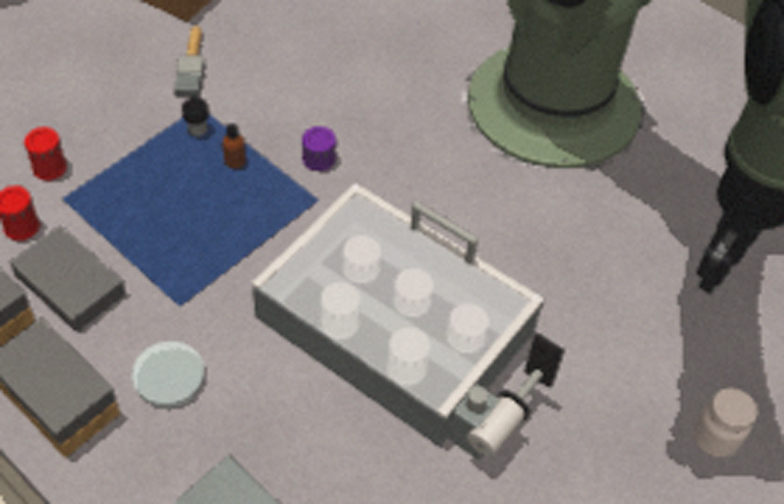

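```bash
python3 -c "
from h import *
print(job_done());print(observe()['clock'])"
```

```text
the job is handed in; nothing more can be done
None
the job is handed in; nothing more can be done
```

The job is done and handed in, about 62 s into the 210 s limit. The hand-in gave no verdict.

**What I did:**
- I swung the lid open until it stayed by itself at its stop.
- I stood the five pots from the pad in the case: two tall ones on the back strip and three short ones on the front strip.
- I shut the lid and gave the pump two full 60 mm strokes. Each was held at the stop about half a second, then taken home and let go.

**Last checks:**
- **Pots:** before the lid was shut, all five were within about 4 mm of their strip's centre line, upright, and at least 80 mm apart in each row. Seen through the shut lid afterwards, they had not moved.
- **Lid and pump:** in the last pictures the lid looks flat shut. Its corners matched the shut pose when I overlaid them just after closing. The pump plate is home and the arm is clear of everything.
- **Bystanders:** the bystanders, the red pots and the purple pot look undisturbed. I saw no pot get knocked aside.

**What failed or disagreed:**
- **First handle grasp:** it closed on nothing, and the next try only caught the edge of the bar. The real fingertips stood about 32 mm higher than the stated tool length. I found this by touching a pot's cap and corrected every later grasp height.
- **Pump plate position:** my first sideways estimate was about 8 mm off because of perspective. I corrected it before gripping.

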